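# Clamp an oak strip with a click knob

### The arm

A 6-joint arm with a two-finger parallel gripper is mounted at the origin on the work surface. World frame = base frame: x ahead of the robot, y to its left, z up, the work surface at z = 0. Lengths are in m, angles in rad, forces in N, time in s.
With the tool pointing down it reaches from about 0.4 to 0.825 m from the base axis. Payload 7 kg.
Tool frame: the origin (TCP) lies at the very end of the fingers, on their centre line; the grasp point (between the pads) lies 19 mm behind it; z points along the fingers, y is the line along which they close (so a half turn about z gives the same grasp; the last joint's range is limited). The gripper opens to 88 mm and grips with 3 to 60 N. Pads are 19 mm wide; open, the fingers measure 130 mm over their backs; the gripper's body (78 mm by 193 mm) begins 47 mm behind the grasp point.
Start: joints at [1.611, 0.359, 0.012, 0, -1.224, -0.288], TCP at [0.166, 0.654, 0.191] pointing down, gripper open.
Joint ranges: [-3.07, 3.07], [-1.43, 2.12], [-1.02, 1.25], [-3.03, 1.67], [-3.05, -0], [-3.03, 3.03]. Speed limits (rad/s): [2.39, 2.39, 3.01, 3.14, 3.14, 3.14].

### API

Orientations are given as a rotation vector (axis times angle).
In Python, from station import * gives the robot as it stands.
- The arm moves only by the tool jog_arm, never from a script. Its argument "rows" is a list of rows, each a list of 3 entries, a list of its own where there are three numbers: the turn, a rotation vector about the tool's x, y, z scaled (see below), then the shift along the tool's x, y, z scaled (see below), then the closure, from -1 (fully open) to 1 (shut). In form: [[[ax, ay, az], [x, y, z], gripper], ...]. A call has 1 to 10 rows; each row is the pose to reach, as a shift and turn from the pose commanded when the call began, along the tool's axes at that moment, turning the shorter way round; what a row does not reach only later rows make up. The controller multiplies each number of a shift by 0.25 m and each number of a turn by 180 degrees. A row lasts 1/12 s, in which the tool goes at most 41.7 mm and 7.16 degrees, less where a joint would pass 70% of its speed; a pose out of reach is approached as far as the arm can. A call with a number of a shift or a turn outside -1 to 1 is refused whole. A call with a gripper value outside its range is refused whole. The fingers move at their own pace and stop on an object; "squeeze" is the grip in N (left out, the last holds). Time passes only in rows, so rows that repeat a pose let the fingers close. It gives the time, the measured TCP pose, the force, the opening and the grip force at its end, in the units of the state.
- get_obs(): the state, without advancing time (a new reading comes with each control period).
- grab_frame(name): name is "scene" or "top" or "wrist"; returns a dict with "image" (420x560x3 uint8, red, green, blue), "mtx" (3x3 intrinsics, pixels), "cam_to_world" (4x4, takes a point from camera to world coordinates). Camera axes: x right, y up, looking along -z (the intrinsics and any distortion apply to the point x, -y, -z); pixel columns grow to the right and rows downward; lengths in m; the calibration is good to about 2 mm. A picture is of the moment at which its call begins. There is no depth.
- hand_in(): hands the job in; it is judged then, once.
The state is a dict: "time_s": time; "joint_positions": joint angles; "qvel": joint speeds; "joint_efforts": joint torques, N m; "eef_pos": TCP position; "tool_rot": TCP orientation; "ft_force": force on the tool from outside, world axes, zero at the start; "moment": the same for the moment, N m; "opening": finger opening in m; "grasp_force": force on a finger pad.
Only numpy, scipy, OpenCV 4.12 (cv2) and the standard library are available. Lean on these libraries where they do the work, as an engineer would, in place of code of your own. Each camera call takes 0.05 s, during which the arm holds its last target. There are 200 camera calls.

### The job

Slide the long oak strip, plain end first, under the bridge of the desk clamp until it butts gently against the end stop, lying flat on the bed between the posts. Then wind the clamp's knob clockwise until it slips and clicks, stop after one or two clicks, and let go. Do not shove the stop hard, and leave the other things on the desk where they are.

Things in the scene. Friction and masses are not known exactly. Their poses are not given: they have to be found in the camera images.
- strip: The long oak strip to be clamped, 170 x 30 x 18 mm (x, y, z), 65 g, lying flat, loose. It is the longest of three loose wood pieces and as thick as the offcut. Origin at the centre of its underside; x along its length, z up. Its plain end is at +x; the end with a dark round hanging hole (10 mm) is at -x and stays outside the clamp.
- strip_tip (a point): Middle of the lower edge of the strip's plain end (strip frame x = +85 mm, underside). Axes as the strip's.
- clamp: The desk clamp, dark steel, fixed to the desk (place and yaw differ each time). Origin on the desk on the knob's axis; z up; x is the direction in which the strip is pushed in, entering from the -x side. Two posts, 20 mm along x, 12 mm thick, at y = +-26 mm leave 40 mm between them; the bar across them spans z = 53 to 66 mm, 64 mm in y, 20 mm in x.
- bed: The clamp's aluminium bed plate, 6 mm thick, its top 6 mm above the desk. Same origin and axes as clamp; it reaches from x = -75 mm to +55 mm and is 76 mm wide. A strip pushed home overhangs it by 60 mm on the entry side.
- stop: The clamp's end stop, a steel block across the bed, 50 mm wide, from the bed's top to 28 mm above the desk. Same origin and axes as clamp; its face is at x = +35 mm. Do not push it with more than 30 N.
- stop_face (a point): Foot of the stop's face, where the middle of the strip's plain end comes to lie: clamp frame (35, 0, 6) mm. Axes as the clamp's.
- knob_face (a point): Centre of the top of the black fluted round knob, 40 mm across, 30 mm high (78 to 108 mm above the desk), on the clamp's z axis; it stays at that height. Axes as the clamp's; the knob's turning is not reported. Clockwise from above lowers the foot, 28 mm a turn (quick thread); the screw stays where it is left. Read with the hand at rest, it resists with about 0.1 N m until the foot touches.
- foot_rest (a point): Clamp frame (0, 0, 24) mm, fixed: the spot on top of a strip lying home where the foot will press: a round rubber foot, 22 mm across, under the bar. At the start the foot hangs 3 to 13 mm above this spot, unknown and not reported.
- pin_top (a point): Top of the small steel pin (10 mm) in the knob's middle; its yaw means nothing. As the foot squeezes the strip the torque (hand at rest) rises to about 0.15 N m; then the knob slips: at each click, 30 degrees apart, it drops to zero or below and builds again. The strip is then held with 20 to 50 N. The pin starts flush and creeps up 0.5 mm a click, too little to measure well: feel the clicks.
- offcut: Short oak offcut, 80 x 30 x 18 mm, loose, to be left alone. Origin at the centre of its underside.
- lath: Thin dark lath, 150 x 14 x 8 mm, loose, to be left alone. Origin at the centre of its underside.
- mug: White mug, 76 mm across, 85 mm high, handle at +y, to be left alone. Origin at the centre of its underside.
- pen: Black pen, 130 x 9 x 9 mm, lying, to be left alone. Origin at the centre of its underside.
- stapler: Stapler, 120 x 34 x 45 mm, to be left alone. Origin at the centre of its underside.
- tape_measure: Tape measure, 62 x 36 x 60 mm, standing, to be left alone. Origin at the centre of its underside.
- plant: Small potted plant, pot 72 mm across and 60 mm high, leaves to 115 mm, to be left alone. Origin at the centre of its underside.

How it is judged:
On the way, in this order (a step that is already met when the one before it is completed fails the run):
1. the strip lies flat on the bed, pushed home against the end stop, not yet clamped (x of strip_tip in the frame of stop_face above -0.003 m and y of strip_tip in the frame of stop_face between -0.006 and 0.006 m and z of strip_tip in the frame of stop_face below 0.003 m and angle between the x axis of strip and the x axis of clamp, either way round below 0.12 rad and z of pin_top in the frame of knob_face below 0.0003 m), for 0.2 s.
2. the knob has slipped at least one click with the strip pressed on the bed (z of pin_top in the frame of knob_face above 0.00038 m and contact force between strip and bed above 6 N), for 0.2 s.
At the end, for the whole second after the job is handed in: The strip lies flat (within 0.06 rad) and at rest on the bed, its plain end within 3 mm of the stop, within 6 mm of the middle and 0.12 rad of straight, pressed on the bed with more than 6 N; the knob has slipped at least one click and not three (pin 0.38 to 1.37 mm up) (all of step 2 and x of strip_tip in the frame of stop_face above -0.003 m and y of strip_tip in the frame of stop_face between -0.006 and 0.006 m and z of strip_tip in the frame of stop_face below 0.003 m and angle between the x axis of strip and the x axis of clamp, either way round below 0.12 rad and angle between strip's own z axis and vertical below 0.06 rad and z of pin_top in the frame of knob_face below 0.00137 m and linear speed of strip below 0.01 m/s); the robot touches nothing.
It fails at once if the knob was clicked on past two clicks (z of pin_top in the frame of knob_face above 0.00137 m).
It fails at once if the stop was pushed with more than 30 N (contact force between strip and stop above 30 N).
It fails at once if a bystander was moved by more than 20 mm (distance of any of offcut, lath, mug, pen, stapler, tape_measure, plant from where it was at the start of the episode above 0.02 m).
It also fails if it takes over 72 s, if anything falls off the work surface, if the arm or the gripper's body presses on something with over 40 N, if the wrist force passes 120 N, or if a joint passes its speed limit or range.

## Working session

There is one attempt and no reset: what is moved stays moved. The work goes in short steps, Python scripts to look and compute and a tool call to move; the robot and the scene stay as the last step left them, time stands still between calls to the robot, and variables do not carry over. Pictures are saved under pics/ and viewed, at most 10 in all, crops included, and the job is handed in when it is done.

Besides the shell and the picture viewer there is one more tool, called after "Request:" as name(argument=value, ...), one argument or row to a line, values as JSON. jog_arm: Moves the arm, as the interface text tells. Its arguments: {"type":"object","properties":{"rows":{"type":"array"},"squeeze":{"type":"number"}},"required":["rows"]}

```bash
mkdir -p pics; ls; python3 - <<'E'
from station import *
import cv2,numpy as np
for n in ("top","scene"):
    f=grab_frame(n); cv2.imwrite(f"pics/{n}0.png",cv2.resize(f["image"][:,:,::-1],(800,600),interpolation=cv2.INTER_CUBIC))
    print(n,f["mtx"].tolist(),f["cam_to_world"].round(4).tolist(),[k for k in f])
o=get_obs();print(o)
E
```

```text
pics
top [[431.585070973547, 0.0, 275.81556137406534], [0.0, 431.585070973547, 210.50218580095634], [0.0, 0.0, 1.0]] [[-0.0211, 0.9912, -0.131, 0.4523], [-0.9998, -0.0215, -0.0013, 0.017], [-0.0041, 0.131, 0.9914, 1.0789], [0.0, 0.0, 0.0, 1.0]] ['image', 'mtx', 'cam_to_world']
scene [[470.52076102421995, 0.0, 279.2853938970491], [0.0, 470.52076102421995, 210.7211195374638], [0.0, 0.0, 1.0]] [[-0.2557, -0.5653, 0.7842, 1.4132], [0.9666, -0.1647, 0.1964, 0.2171], [0.0182, 0.8083, 0.5886, 0.7273], [0.0, 0.0, 0.0, 1.0]] ['image', 'mtx', 'cam_to_world']
{'time_s': 0.1, 'joint_positions': array([ 1.61109796e+00,  3.59326063e-01,  1.11299356e-02, -3.07485944e-04,
       -1.22408732e+00, -2.88081633e-01]), 'qvel': array([-0.0014015 , -0.00140381,  0.00347762, -0.00025345, -0.00072958,
        0.00121915]), 'joint_efforts': array([-8.46014300e-04, -5.84161699e+01,  2.93753546e+01,  7.01555237e+00,
        1.01990972e-02, -4.98977806e-05]), 'eef_pos': array([0.16546892, 0.6538899 , 0.18970068]), 'tool_rot': array([ 3.11599066e+00, -3.88193010e-01, -6.61712007e-05]), 'ft_force': array([0.05779508, 0.04516164, 0.59479383]), 'moment': array([-0.00187565,  0.00878065, -0.04595324]), 'grasp_force': 0.0, 'opening': 0.08747954697621481}
```

View pics/top0.png

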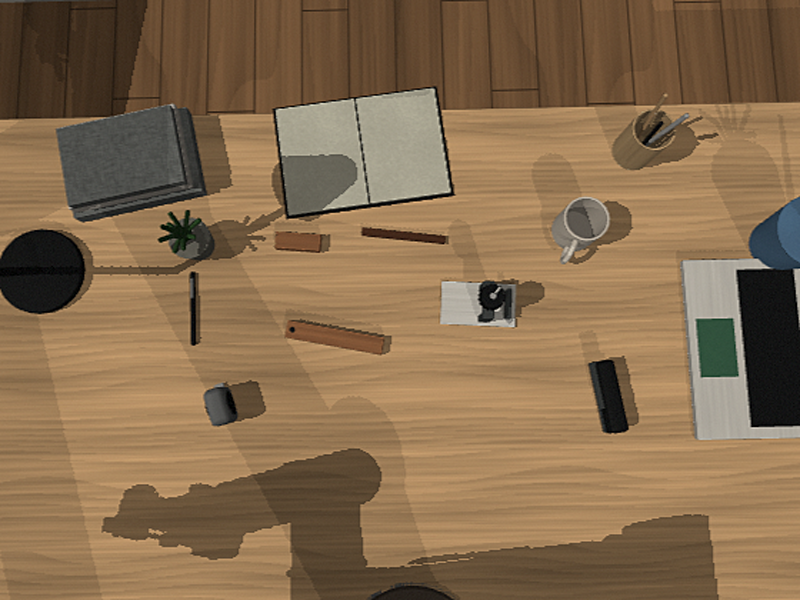

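View pics/scene0.png

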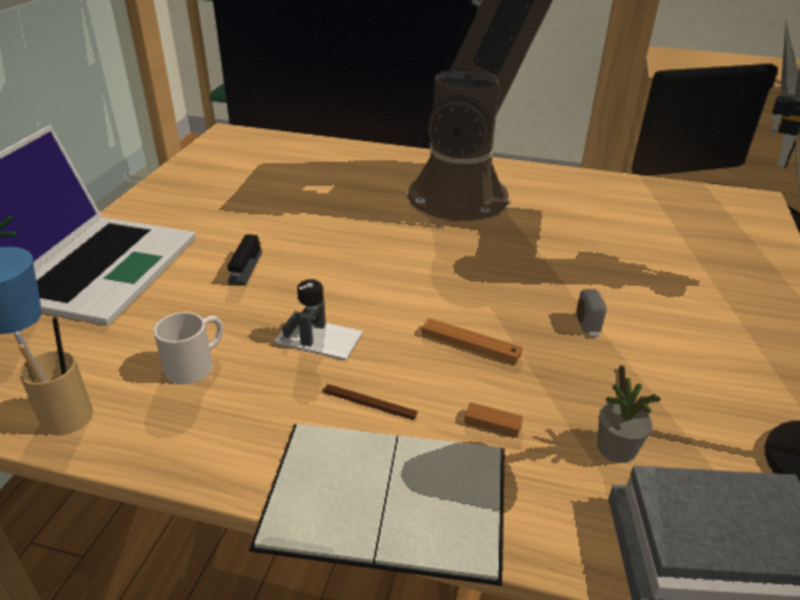

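The top view shows the strip at (286..391, 319..354), with its hole at the left (291,329). The clamp bed is at (441..516, 281..327), with the knob near (490,293), so the strip enters from image left. I'll enlarge that area for a closer reading.

```bash
cat > h.py <<'E'
from station import *
import cv2,numpy as np
def ray(f,uv,z):
    M=f["mtx"];C=np.array(f["cam_to_world"])
    d=np.linalg.inv(M)@np.array([uv[0],uv[1],1.]);d=C[:3,:3]@np.array([d[0],-d[1],-d[2]])
    p=C[:3,3];return p+d*(z-p[2])/d[2]
def proj(f,P):
    C=np.array(f["cam_to_world"]);q=C[:3,:3].T@(np.array(P)-C[:3,3]);q=f["mtx"]@np.array([q[0],-q[1],-q[2]]);return q[:2]/q[2]
E
python3 - <<'E'
from h import *
f=grab_frame("top");np.save("pics/top.npy",f,allow_pickle=True)
im=f["image"][185:265,190:375,::-1]
cv2.imwrite("pics/crop1.png",cv2.resize(im,None,fx=4.3,fy=4.3,interpolation=cv2.INTER_CUBIC))
E
```

```text
(no output)
```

View pics/crop1.png

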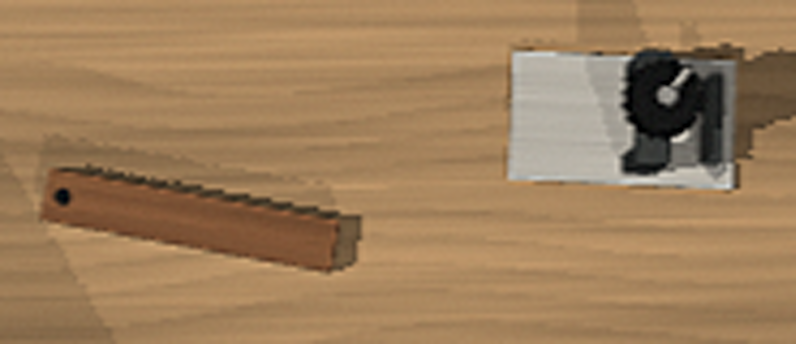

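The crop shows the strip's top corners at (53,168), (340,214), (331,270) and (42,219). The bed corners are at (512,50), (738,58), (736,188) and (509,180), and the pin is at (667,95).

```bash
python3 - <<'E'
from h import *
f=np.load("pics/top.npy",allow_pickle=True).item()
g=lambda l,z:np.array([ray(f,(190+x/4.3,185+y/4.3),z) for x,y in l])
s=g([(53,168),(340,214),(331,270),(42,219)],.018);b=g([(512,50),(738,58),(736,188),(509,180)],.006)
for n,q in(("strip",s),("bed",b)):
    x=(q[1]+q[2]-q[0]-q[3])/2; y=(q[0]+q[3]-q[1]-q[2]);w=(q[0]+q[1]-q[2]-q[3])/2
    print(n,q.mean(0).round(4),"L",np.linalg.norm(x),"W",np.linalg.norm(w),"yaw",np.degrees(np.arctan2(x[1],x[0])),"yawW-90",np.degrees(np.arctan2(w[1],w[0]))-90)
x=(b[1]+b[2]-b[0]-b[3]);x/=np.linalg.norm(x);print("axis from bed",b.mean(0)+.010*x,"pin",g([(667,95)],.108))
from scipy.spatial.transform import Rotation as R
print(R.from_rotvec(get_obs()["tool_rot"]).as_matrix().round(3))
E
```

```text
strip [0.5324 0.1215 0.018 ] L 0.16760886207769096 W 0.031114543615858657 yaw -100.7699147259768 yawW-90 -101.12497613204363
bed [ 0.5856 -0.1298  0.006 ] L 0.1318514222320409 W 0.07637613439149767 yaw -93.28153785365771 yawW-90 -93.33071633473122
axis from bed [ 0.58501923 -0.13976275  0.006     ] pin [[ 0.58503131 -0.13915897  0.108     ]]
[[ 0.969 -0.245 -0.   ]
 [-0.245 -0.969 -0.001]
 [ 0.     0.001 -1.   ]]
```

The sizes agree (strip 168x31 mm, bed 132x76 mm), and the knob axis from the bed matches the pin: (0.585, -0.1395), with the clamp yaw at -93.3°. Next I'll write a helper that converts a target pose into move units.

```bash
cat >> h.py <<'E'
from scipy.spatial.transform import Rotation as R
def down(yaw): return R.from_euler("z",yaw,degrees=True)*R.from_rotvec([np.pi,0,0])
def go(*tg):
    """targets (x,y,z,yawdeg): one row each in units, all from the pose now"""
    o=get_obs();r=R.from_rotvec(o["tool_rot"])
    for t in tg:
        s=r.inv().apply(np.array(t[:3])-o["eef_pos"])/.25;w=(r.inv()*down(t[3])).as_rotvec()/np.pi
        print(t,"turn",w.round(4).tolist(),"shift",s.round(4).tolist())
    print("q",o["joint_positions"].round(3),"F",o["ft_force"].round(2),"M",o["moment"].round(3),"t",o["time_s"],"pos",o["eef_pos"].round(4),"yaw",np.degrees(np.arctan2(*r.as_matrix()[1::-1,0])).round(2),o["opening"],o["grasp_force"])
E
python3 -c "
from h import *
go((.33,.45,.17,-60),(.544,.180,.12,-100.9))"
```

```text
(0.33, 0.45, 0.17, -60) turn [0.0004, -0.0002, 0.2544] shift [0.838, 0.6294, 0.0802]
(0.544, 0.18, 0.12, -100.9) turn [0.0003, -0.0003, 0.4816] shift [1.9329, 1.466, 0.2814]
q [ 1.611  0.359  0.011 -0.    -1.224 -0.288] F [-0.67 -0.79 -0.09] M [ 0.039  0.017 -0.027] t 0.15 pos [0.1655 0.654  0.1898] yaw -14.21 0.08763999164915626 0.0
```

Request:
jog_arm(
  rows=[
    [[0, 0, 0.254], [0.838, 0.629, 0.08], -1],
    [[0, 0, 0.254], [0.838, 0.629, 0.08], -1],
    [[0, 0, 0.254], [0.838, 0.629, 0.08], -1],
    [[0, 0, 0.254], [0.838, 0.629, 0.08], -1],
    [[0, 0, 0.254], [0.838, 0.629, 0.08], -1],
    [[0, 0, 0.254], [0.838, 0.629, 0.08], -1],
    [[0, 0, 0.254], [0.838, 0.629, 0.08], -1],
  ],
)

```text
time_s: 0.73
eef_pos: [0.3318, 0.4461, 0.1701]
tool_rot: [2.713, -1.581, 0.0]
ft_force: [-1.1, -0.2, -0.1]
opening: 0.0876
grasp_force: 0.0
```

```bash
python3 -c "
from h import *
go((.544,.180,.12,-100.9))"
```

```text
(0.544, 0.18, 0.12, -100.9) turn [0.0003, -0.0004, 0.2246] shift [1.3442, -0.214, 0.2015]
q [ 1.283  0.18  -0.282 -0.    -1.111 -0.768] F [-1.14 -0.23 -0.14] M [ 0.107  0.058 -0.012] t 0.7333 pos [0.3318 0.4461 0.1701] yaw -60.47 0.0875570220792275 0.0
```

Request:
jog_arm(
  rows=[
    [[0, 0, 0], [0.96, -0.153, 0.1], -1],
    [[0, 0, 0], [0.96, -0.153, 0.1], -1],
    [[0, 0, 0], [0.96, -0.153, 0.1], -1],
    [[0, 0, 0], [0.96, -0.153, 0.1], -1],
    [[0, 0, 0], [0.96, -0.153, 0.1], -1],
    [[0, 0, 0], [0.96, -0.153, 0.1], -1],
  ],
)

```text
time_s: 1.23
eef_pos: [0.4844, 0.2598, 0.1453]
tool_rot: [2.722, -1.569, -0.0]
ft_force: [0.8, 0.8, 0.2]
opening: 0.0875
grasp_force: 0.0
```

Request:
jog_arm(
  rows=[
    [[0, 0, 0.225], [0.384, -0.061, 0.1], -1],
    [[0, 0, 0.225], [0.384, -0.061, 0.1], -1],
    [[0, 0, 0.225], [0.384, -0.061, 0.1], -1],
    [[0, 0, 0.225], [0.384, -0.061, 0.1], -1],
    [[0, 0, 0.225], [0.384, -0.061, 0.1], -1],
    [[0, 0, 0.225], [0.384, -0.061, 0.1], -1],
    [[0, 0, 0.225], [0.384, -0.061, 0.1], -1],
  ],
)

```text
time_s: 1.82
eef_pos: [0.5447, 0.1861, 0.1202]
tool_rot: [2.005, -2.418, -0.0]
ft_force: [-0.0, 0.5, 0.3]
opening: 0.0876
grasp_force: 0.0
```

```bash
python3 - <<'E'
from h import *
f=grab_frame("wrist");np.save("pics/w1.npy",f,allow_pickle=True)
cv2.imwrite("pics/w1.png",cv2.resize(f["image"][:,:,::-1],(800,600),interpolation=cv2.INTER_CUBIC))
go((.544,.180,.06,-100.9),(.544,.180,.004,-100.9))
sx=np.array([np.cos(np.radians(-100.9)),np.sin(np.radians(-100.9)),0]);sy=np.array([-sx[1],sx[0],0]);c=np.array([.5324,.1215,.018])
for a,b in((-85,15),(-85,-15),(85,15),(85,-15),(-60,0)):print(a,b,(proj(f,c+sx*a/1e3+sy*b/1e3)/.7).round(1))
E
```

```text
(0.544, 0.18, 0.06, -100.9) turn [0.0001, -0.0001, 0.0031] shift [0.0256, -0.0017, 0.2414]
(0.544, 0.18, 0.004, -100.9) turn [0.0001, -0.0001, 0.0031] shift [0.0255, -0.0018, 0.4654]
q [ 0.669  0.253 -0.308 -0.    -1.01  -0.85 ] F [-0.03 -0.21  0.1 ] M [ 0.067 -0.111  0.055] t 1.8667 pos [0.5447 0.1864 0.1203] yaw -100.34 0.08755790954148963 0.0
-85 15 [373.9 313.3]
-85 -15 [415.9 313.5]
85 15 [371.6  46.7]
85 -15 [420.7  47. ]
-60 0 [395.1 279.1]
```

View pics/w1.png

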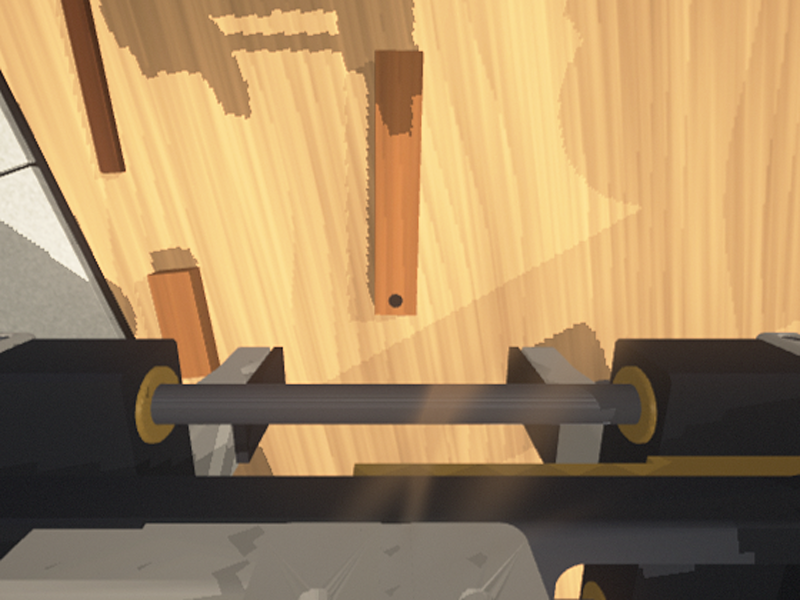

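The wrist view shows the strip's corners at (375,315), (417,315), (375,51) and (422,51), within a few pixels of prediction. The offcut at (185,320) is well clear, so I'll descend.

Request:
jog_arm(
  rows=[
    [[0, 0, 0.003], [0.026, -0.002, 0.15], -1],
    [[0, 0, 0.003], [0.026, -0.002, 0.3], -1],
    [[0, 0, 0.003], [0.026, -0.002, 0.4], -1],
    [[0, 0, 0.003], [0.026, -0.002, 0.44], -1],
    [[0, 0, 0.003], [0.026, -0.002, 0.463], -1],
    [[0, 0, 0.003], [0.026, -0.002, 0.463], -1],
    [[0, 0, 0.003], [0.026, -0.002, 0.463], -1],
  ],
)

```text
time_s: 2.45
eef_pos: [0.545, 0.1808, 0.006]
tool_rot: [-2.0, 2.421, -0.001]
ft_force: [-0.6, -0.3, -0.1]
opening: 0.0874
grasp_force: 0.0
```

Request:
jog_arm(
  rows=[
    [[0, 0, 0], [0, 0, 0], 1],
    [[0, 0, 0], [0, 0, 0], 1],
    [[0, 0, 0], [0, 0, 0], 1],
    [[0, 0, 0], [0, 0, 0], 1],
    [[0, 0, 0], [0, 0, 0], 1],
    [[0, 0, 0], [0, 0, 0], 1],
    [[0, 0, 0], [0, 0, 0], 1],
    [[0, 0, 0], [0, 0, 0], 1],
    [[0, 0, 0], [0, 0, 0], 1],
  ],
  squeeze=30,
)

```text
time_s: 3.2
eef_pos: [0.5441, 0.1801, 0.0048]
tool_rot: [1.999, -2.423, 0.0]
ft_force: [0.2, 0.1, 0.1]
opening: 0.0334
grasp_force: 0.0
```

```bash
python3 -c "
from h import *
go((.544,.180,.06,-100.9))"
```

```text
(0.544, 0.18, 0.06, -100.9) turn [0.0, -0.0, -0.0003] shift [0.0004, 0.0005, -0.2209]
q [ 0.661  0.381 -0.438  0.    -0.752 -0.852] F [0.19 0.13 0.08] M [ 0.039 -0.013 -0.015] t 3.2 pos [0.5441 0.1801 0.0048] yaw -100.96 0.033433656195646914 0.0
```

Request:
jog_arm(
  rows=[
    [[0, 0, 0], [0, 0, 0], 1],
    [[0, 0, 0], [0, 0, 0], 1],
    [[0, 0, 0], [0, 0, 0], 1],
    [[0, 0, 0], [0, 0, -0.04], 1],
    [[0, 0, 0], [0, 0, -0.1], 1],
    [[0, 0, 0], [0, 0, -0.16], 1],
    [[0, 0, 0], [0, 0, -0.16], 1],
    [[0, 0, 0], [0, 0, -0.16], 1],
  ],
)

```text
time_s: 3.87
eef_pos: [0.5448, 0.1806, 0.0463]
tool_rot: [-1.998, 2.421, -0.0]
ft_force: [-0.5, 0.3, -0.9]
opening: 0.0005
grasp_force: 0.0
```

```bash
python3 -c "
from h import *
go((.5988,.1001,.045,-93.3),(.5988,.1001,.0123,-93.3))"
```

```text
(0.5988, 0.1001, 0.045, -93.3) turn [-0.0006, 0.0006, -0.0425] shift [0.2753, -0.2732, 0.0052]
(0.5988, 0.1001, 0.0123, -93.3) turn [-0.0006, 0.0006, -0.0425] shift [0.2755, -0.2729, 0.136]
q [ 0.661  0.327 -0.399  0.    -0.841 -0.852] F [-0.47  0.31 -0.92] M [ 0.079 -0.01  -0.043] t 3.8667 pos [0.5448 0.1806 0.0463] yaw -100.95 0.0004921014583398085 0.0
```

The fingers shut completely (opening 0.0005), so the grasp failed. I'll look again.

```bash
python3 - <<'E'
from h import *
f=grab_frame("wrist");np.save("pics/w2.npy",f,allow_pickle=True)
cv2.imwrite("pics/w2.png",f["image"][:,:,::-1])
f=grab_frame("top");np.save("pics/t2.npy",f,allow_pickle=True)
cv2.imwrite("pics/t2.png",cv2.resize(f["image"][140:290,150:375,::-1],None,fx=3.5,fy=3.5,interpolation=cv2.INTER_CUBIC))
a=cv2.imread("pics/w2.png");b=cv2.imread("pics/t2.png");print(b.shape)
E
```

```text
(525, 788, 3)
```

View pics/w2.png

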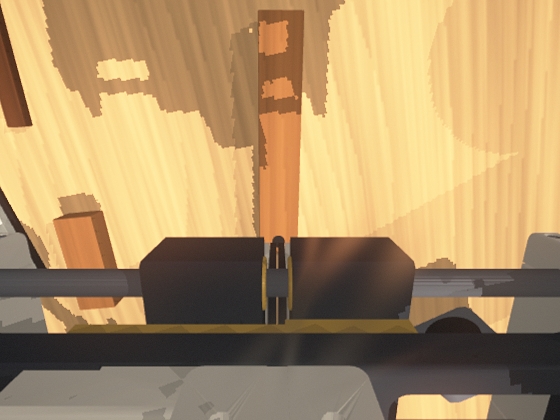

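The strip lies ahead of the shut fingers: its hole is at (278,240) and its far end at row 10, columns 258-304. I'll compute its pose now.

```bash
python3 - <<'E'
from h import *
f=np.load("pics/w2.npy",allow_pickle=True).item()
for uv in((258,10),(304,10),(278,240)):print(uv,ray(f,uv,.018).round(4))
sx=np.array([np.cos(np.radians(-100.9)),np.sin(np.radians(-100.9)),0]);sy=np.array([-sx[1],sx[0],0]);c=np.array([.5324,.1215,.018])
for a,b in((-85,15),(-85,-15),(85,15),(85,-15),(-75,0)):print(a,b,proj(f,c+sx*a/1e3+sy*b/1e3).round(1),(c+sx*a/1e3+sy*b/1e3).round(4))
E
```

```text
(258, 10) [0.5296 0.0374 0.018 ]
(304, 10) [0.5006 0.043  0.018 ]
(278, 240) [0.5466 0.1945 0.018 ]
-85 15 [259.1 252.7] [0.5632 0.2021 0.018 ]
-85 -15 [297.2 252.7] [0.5337 0.2078 0.018 ]
85 15 [255.1   6.6] [0.5311 0.0352 0.018 ]
85 -15 [301.8   6.6] [0.5016 0.0409 0.018 ]
-75 0 [278.2 240.8] [0.5466 0.1951 0.018 ]
```

View pics/t2.png

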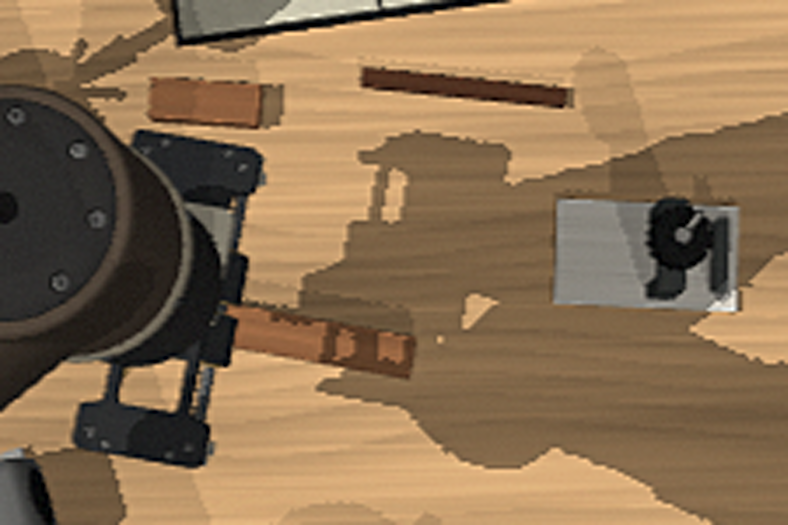

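The strip has barely moved, so I probably lifted before the grip had built up. I'll open, go down a little lower, close and check the grip before lifting.

Request:
jog_arm(
  rows=[
    [[0, 0, 0], [0, 0, 0], -1],
    [[0, 0, 0], [0, 0, 0], -1],
    [[0, 0, 0], [0, 0, 0], -1],
    [[0, 0, 0], [0, 0, 0], -1],
    [[0, 0, 0], [0, 0, 0], -1],
    [[0, 0, 0], [0, 0, 0], -1],
    [[0, 0, 0], [0, 0, 0], -1],
    [[0, 0, 0], [0, 0, 0.08], -1],
    [[0, 0, 0], [0, 0, 0.15], -1],
    [[0, 0, 0], [0, 0, 0.172], -1],
  ],
)

```text
time_s: 4.8
eef_pos: [0.5428, 0.1793, -0.0003]
tool_rot: [1.997, -2.422, -0.001]
ft_force: [-0.9, -1.1, -0.2]
opening: 0.0614
grasp_force: 0.0
```

Request:
jog_arm(
  rows=[
    [[0, 0, 0], [0, 0, 0], 0.4],
    [[0, 0, 0], [0, 0, 0], 0.4],
    [[0, 0, 0], [0, 0, 0], 0.4],
    [[0, 0, 0], [0, 0, 0], 0.4],
    [[0, 0, 0], [0, 0, 0], 0.4],
    [[0, 0, 0], [0, 0, 0], 0.4],
    [[0, 0, 0], [0, 0, 0], 0.4],
    [[0, 0, 0], [0, 0, 0], 0.4],
    [[0, 0, 0], [0, 0, 0], 0.4],
    [[0, 0, 0], [0, 0, 0], 0.4],
  ],
  squeeze=30,
)

```text
time_s: 5.63
eef_pos: [0.5441, 0.1801, 0.0018]
tool_rot: [-1.999, 2.423, 0.0]
ft_force: [-0.3, 0.2, 0.6]
opening: 0.0268
grasp_force: 0.0
```

```bash
python3 -c "
from h import *
go((.544,.18,.045,-100.9))"
```

```text
(0.544, 0.18, 0.045, -100.9) turn [-0.0, 0.0, -0.0003] shift [0.0006, 0.0004, -0.1726]
q [ 0.661  0.384 -0.441 -0.    -0.745 -0.852] F [-0.34  0.19  0.63] M [ 0.121 -0.122  0.017] t 5.6333 pos [0.5441 0.1801 0.0018] yaw -100.96 0.026834548127595916 0.0
```

```bash
python3 - <<'E'
from h import *
f=np.load("pics/w2.npy",allow_pickle=True).item()
print("w2 tcp px",proj(f,[.5448,.1806,.0463]))
f=grab_frame("wrist");o=get_obs();np.save("pics/w3.npy",f,allow_pickle=True)
print("tcp px",proj(f,o["eef_pos"]), "grasp",proj(f,o["eef_pos"]+[0,0,.019]),"cam",f["cam_to_world"].round(3).tolist())
sx=np.array([np.cos(np.radians(-100.9)),np.sin(np.radians(-100.9)),0]);sy=np.array([-sx[1],sx[0],0]);c=np.array([.5324,.1215,.018])
for a,b in((-85,15),(-85,-15),(85,15),(85,-15),(-75,0)):print(a,b,proj(f,c+sx*a/1e3+sy*b/1e3).round(1))
cv2.imwrite("pics/w3.png",f["image"][:,:,::-1])
E
```

```text
w2 tcp px [276.85313892 235.52111544]
tcp px [276.81388914 235.58787706] grasp [276.840552   246.04326604] cam [[-0.982, -0.183, -0.049, 0.531], [0.189, -0.948, -0.257, 0.112], [0.001, -0.262, 0.965, 0.196], [0.0, 0.0, 0.0, 1.0]]
-85 15 [254.3 280.8]
-85 -15 [300.6 280.8]
85 15 [247.7 -26.1]
85 -15 [307.6 -26.1]
-75 0 [277.5 266.7]
```

View pics/w3.png

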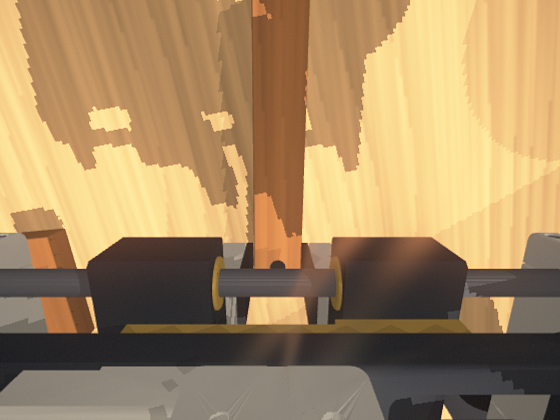

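The fingers now straddle the strip, at columns 247 and 308 against strip edges at 252 and 302. I'll close fully without lifting and read the grip.

Request:
jog_arm(
  rows=[
    [[0, 0, 0], [0, 0, 0], 0.5],
    [[0, 0, 0], [0, 0, 0], 0.5],
    [[0, 0, 0], [0, 0, 0], 0.5],
    [[0, 0, 0], [0, 0, 0], 0.5],
  ],
  squeeze=30,
)

```text
time_s: 6.02
eef_pos: [0.5441, 0.1801, 0.0018]
tool_rot: [1.999, -2.423, -0.0]
ft_force: [0.0, -0.5, -0.4]
opening: 0.0219
grasp_force: 0.0
```

```bash
python3 - <<'E'
from h import *
f=grab_frame("wrist");np.save("pics/w4.npy",f,allow_pickle=True)
go((.544,.18,.045,-100.9))
cv2.imwrite("pics/w4.png",cv2.resize(f["image"][190:340,180:380,::-1],None,fx=4,fy=4,interpolation=cv2.INTER_CUBIC))
E
```

```text
(0.544, 0.18, 0.045, -100.9) turn [0.0, -0.0, -0.0003] shift [0.0005, 0.0004, -0.1729]
q [ 0.661  0.385 -0.441  0.    -0.746 -0.852] F [ 0.46 -0.2  -0.1 ] M [ 0.078 -0.082 -0.016] t 6.0667 pos [0.5441 0.1801 0.0018] yaw -100.96 0.021950501389784972 0.0
```

View pics/w4.png

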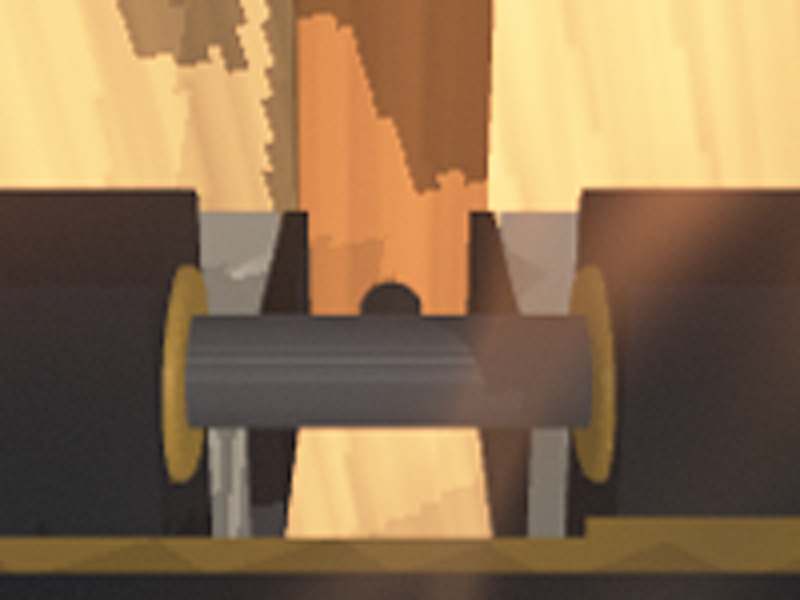

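The finger tips (crop columns 308-470 at row 240) cover part of the strip top (298-490). That puts the real finger tips above the strip, higher than the reported TCP suggests. I'll work out where they are from the two images.

```bash
python3 - <<'E'
from h import *
f1=np.load("pics/w1.npy",allow_pickle=True).item();f4=np.load("pics/w4.npy",allow_pickle=True).item()
print(f1["mtx"][0,0])
for f,p,yaw in((f1,[.5447,.1864,.1203],-100.34),(f4,[.5441,.1801,.0018],-100.96)):
    T=down(yaw)
    for op in (.088,.022,):
        for zz in (0,-.019,-.03,-.04,-.05):
            for xx in (.0095,-.0095): print(op,zz,xx,[ (proj(f,np.array(p)+T.apply([xx,s*op/2,zz]))).round(0).tolist() for s in(1,-1)])
    print()
C=f4["cam_to_world"];T=down(-100.96);print("cam in tool",T.inv().apply(C[:3,3]-np.array([.5441,.1801,.0018])),T.inv().apply(-C[:3,2]))
E
```

```text
303.30737974057536
0.088 0 0.0095 [[343.0, 222.0], [211.0, 223.0]]
0.088 0 -0.0095 [[341.0, 249.0], [213.0, 249.0]]
0.088 -0.019 0.0095 [[349.0, 232.0], [205.0, 232.0]]
0.088 -0.019 -0.0095 [[347.0, 260.0], [207.0, 261.0]]
0.088 -0.03 0.0095 [[354.0, 238.0], [200.0, 239.0]]
0.088 -0.03 -0.0095 [[352.0, 268.0], [203.0, 269.0]]
0.088 -0.04 0.0095 [[358.0, 244.0], [196.0, 245.0]]
0.088 -0.04 -0.0095 [[356.0, 276.0], [198.0, 277.0]]
0.088 -0.05 0.0095 [[363.0, 251.0], [191.0, 252.0]]
0.088 -0.05 -0.0095 [[361.0, 285.0], [194.0, 286.0]]
0.022 0 0.0095 [[293.0, 223.0], [260.0, 223.0]]
0.022 0 -0.0095 [[293.0, 249.0], [261.0, 249.0]]
0.022 -0.019 0.0095 [[295.0, 232.0], [259.0, 232.0]]
0.022 -0.019 -0.0095 [[295.0, 261.0], [259.0, 261.0]]
0.022 -0.03 0.0095 [[296.0, 238.0], [258.0, 238.0]]
0.022 -0.03 -0.0095 [[296.0, 268.0], [258.0, 269.0]]
0.022 -0.04 0.0095 [[297.0, 244.0], [257.0, 245.0]]
0.022 -0.04 -0.0095 [[297.0, 276.0], [257.0, 277.0]]
0.022 -0.05 0.0095 [[299.0, 252.0], [255.0, 252.0]]
0.022 -0.05 -0.0095 [[298.0, 285.0], [256.0, 285.0]]

0.088 0 0.0095 [[343.0, 222.0], [211.0, 22
[... 384 characters left out ...]
0.0095 [[363.0, 251.0], [191.0, 251.0]]
0.088 -0.05 -0.0095 [[360.0, 285.0], [193.0, 285.0]]
0.022 0 0.0095 [[293.0, 222.0], [260.0, 222.0]]
0.022 0 -0.0095 [[293.0, 249.0], [261.0, 249.0]]
0.022 -0.019 0.0095 [[295.0, 231.0], [259.0, 231.0]]
0.022 -0.019 -0.0095 [[294.0, 260.0], [259.0, 260.0]]
0.022 -0.03 0.0095 [[296.0, 238.0], [258.0, 238.0]]
0.022 -0.03 -0.0095 [[295.0, 268.0], [258.0, 268.0]]
0.022 -0.04 0.0095 [[297.0, 244.0], [257.0, 244.0]]
0.022 -0.04 -0.0095 [[297.0, 276.0], [257.0, 276.0]]
0.022 -0.05 0.0095 [[298.0, 251.0], [255.0, 251.0]]
0.022 -0.05 -0.0095 [[298.0, 285.0], [256.0, 285.0]]

cam in tool [ 0.06979183 -0.00024495 -0.19399664] [-0.261677    0.00097771  0.96515501]
```

Both images place the real finger tips about 39 mm short of the reported TCP: the gap is 161 px and the tips are at row 243. Before going 35 mm lower, I'll check that the gripper body clears the tape measure.

```bash
python3 - <<'E'
from h import *
f=np.load("pics/top.npy",allow_pickle=True).item()
T=down(-100.96);p=np.array([.5441,.1801,0])
for n,uv,z in(("tape topR",(232,388),.06),("tape",(222,395),.06),("tape up-left",(206,390),.06),("tape rb",(237,420),.0),("offc near L",(275,248),.018),("offc near R",(321,251),.018)):
    q=ray(f,(uv[0]*.7,uv[1]*.7),z);print(n,q.round(3),"tool xy",T.inv().apply(q-p)[:2].round(3))
E
```

```text
tape topR [0.449 0.287 0.06 ] tool xy [-0.087  0.114]
tape [0.438 0.303 0.06 ] tool xy [-0.1    0.128]
tape up-left [0.446 0.329 0.06 ] tool xy [-0.128  0.124]
tape rb [0.394 0.293 0.   ] tool xy [-0.082  0.169]
offc near L [0.69  0.225 0.018] tool xy [-0.072 -0.135]
offc near R [0.683 0.145 0.018] tool xy [ 0.008 -0.143]
```

The body clears everything. I'll open first, then descend.

Request:
jog_arm(
  rows=[
    [[0, 0, 0], [0, 0, 0], -0.4],
    [[0, 0, 0], [0, 0, 0], -0.4],
    [[0, 0, 0], [0, 0, 0], -0.4],
    [[0, 0, 0], [0, 0, 0], -0.4],
    [[0, 0, 0], [0, 0, 0], -0.4],
    [[0, 0, 0], [0, 0, 0], -0.4],
    [[0, 0, 0], [0, 0, 0.04], -0.4],
    [[0, 0, 0], [0, 0, 0.07], -0.4],
    [[0, 0, 0], [0, 0, 0.09], -0.4],
    [[0, 0, 0], [0, 0, 0.1], -0.4],
  ],
)

```text
time_s: 6.9
eef_pos: [0.5433, 0.1796, -0.0247]
tool_rot: [1.998, -2.422, -0.0]
ft_force: [0.1, 0.2, 0.0]
opening: 0.0612
grasp_force: 0.0
```

Request:
jog_arm(
  rows=[
    [[0, 0, 0], [0, 0, 0.01], -0.4],
    [[0, 0, 0], [0, 0, 0.02], -0.4],
    [[0, 0, 0], [0, 0, 0.03], -0.4],
    [[0, 0, 0], [0, 0, 0.036], -0.4],
    [[0, 0, 0], [0, 0, 0.036], -0.4],
  ],
)

```text
time_s: 7.32
eef_pos: [0.544, 0.18, -0.0325]
tool_rot: [1.999, -2.423, -0.0]
ft_force: [-0.0, 0.2, -0.1]
opening: 0.0616
grasp_force: 0.0
```

There is no contact at a reported z of -0.0325, which confirms the offset. Now I'll close.

Request:
jog_arm(
  rows=[
    [[0, 0, 0], [0, 0, 0], 1],
    [[0, 0, 0], [0, 0, 0], 1],
    [[0, 0, 0], [0, 0, 0], 1],
    [[0, 0, 0], [0, 0, 0], 1],
    [[0, 0, 0], [0, 0, 0], 1],
    [[0, 0, 0], [0, 0, 0], 1],
    [[0, 0, 0], [0, 0, 0], 1],
    [[0, 0, 0], [0, 0, 0], 1],
    [[0, 0, 0], [0, 0, 0], 1],
    [[0, 0, 0], [0, 0, 0], 1],
  ],
  squeeze=30,
)

```text
time_s: 8.15
eef_pos: [0.5442, 0.1802, -0.0321]
tool_rot: [-1.999, 2.423, -0.0]
ft_force: [-0.9, 0.2, 1.0]
opening: 0.0298
grasp_force: 29.9
```

The strip is gripped: opening 29.8 mm at 29.9 N. Now lift.

Request:
jog_arm(
  rows=[
    [[0, 0, 0], [0, 0, -0.04], 1],
    [[0, 0, 0], [0, 0, -0.08], 1],
    [[0, 0, 0], [0, 0, -0.12], 1],
    [[0, 0, 0], [0, 0, -0.12], 1],
    [[0, 0, 0], [0, 0, -0.12], 1],
  ],
)

```text
time_s: 8.57
eef_pos: [0.5448, 0.1807, -0.001]
tool_rot: [-1.998, 2.422, -0.0]
ft_force: [0.3, -0.2, -0.5]
opening: 0.0297
grasp_force: 29.9
```

```bash
python3 -c "
from h import *
go((.5988,.1001,-.002,-93.3))"
```

```text
(0.5988, 0.1001, -0.002, -93.3) turn [-0.0006, 0.0006, -0.0426] shift [0.2753, -0.2733, 0.0041]
q [ 0.661  0.388 -0.443 -0.    -0.737 -0.852] F [ 0.31 -0.19 -0.53] M [ 0.088 -0.058 -0.019] t 8.5667 pos [ 0.5448  0.1807 -0.001 ] yaw -100.96 0.02972073052009299 29.946594536304474
```

Request:
jog_arm(
  rows=[
    [[0, 0, -0.02], [0.09, -0.09, 0], 1],
    [[0, 0, -0.0426], [0.18, -0.18, 0], 1],
    [[0, 0, -0.0426], [0.25, -0.25, 0], 1],
    [[0, 0, -0.0426], [0.2753, -0.2733, 0], 1],
    [[0, 0, -0.0426], [0.2753, -0.2733, 0], 1],
    [[0, 0, -0.0426], [0.2753, -0.2733, 0], 1],
    [[0, 0, -0.0426], [0.2753, -0.2733, 0], 1],
  ],
)

```text
time_s: 9.15
eef_pos: [0.5975, 0.0999, -0.0024]
tool_rot: [2.156, -2.284, -0.0]
ft_force: [-0.7, -0.3, -1.2]
opening: 0.0295
grasp_force: 29.9
```

```bash
python3 - <<'E'
from h import *
f=grab_frame("wrist");np.save("pics/w5.npy",f,allow_pickle=True)
cv2.imwrite("pics/w5.png",cv2.resize(f["image"][:,:,::-1],(800,600),interpolation=cv2.INTER_CUBIC))
f2=grab_frame("scene");cv2.imwrite("pics/s5.png",cv2.resize(f2["image"][150:280,170:380,::-1],None,fx=3.8,fy=3.8,interpolation=cv2.INTER_CUBIC))
go((.5988,.1001,-.0246,-93.3),(.5913,-.0297,-.0246,-93.3))
c=np.radians(-93.3);X=np.array([np.cos(c),np.sin(c),0]);Y=np.array([-X[1],X[0],0]);O=np.array([.585,-.1395,0])
for n,x,y,z in(("bedL",-75,38,6),("bedR",-75,-38,6),("postL",-10,20,53),("postR",-10,-20,53),("barL",-10,32,66),("barR",-10,-32,66),("tipTL",-95,15,49),("tipTR",-95,-15,49)):print(n,(proj(f,O+X*x/1e3+Y*y/1e3+np.array([0,0,z/1e3]))/.7).round(1))
E
```

```text
(0.5988, 0.1001, -0.0246, -93.3) turn [0.0, 0.0, 0.0003] shift [0.0008, -0.0047, 0.0896]
(0.5913, -0.0297, -0.0246, -93.3) turn [0.0, 0.0, 0.0003] shift [0.5209, -0.004, 0.0896]
q [ 0.488  0.433 -0.368 -0.    -0.769 -0.545] F [-0.51 -0.56 -0.65] M [ 0.11  -0.067  0.052] t 9.25 pos [ 0.5977  0.1004 -0.0022] yaw -93.24 0.029426748441672066 29.94682788848877
bedL [285.7 -92.4]
bedR [499.2 -92. ]
postL [ 296.7 -597.6]
postR [ 485.4 -597. ]
barL [ 215.6 -721.6]
barR [ 565.2 -720.2]
tipTL [ 336.6 -101.1]
tipTR [ 446.8 -100.9]
```

View pics/w5.png

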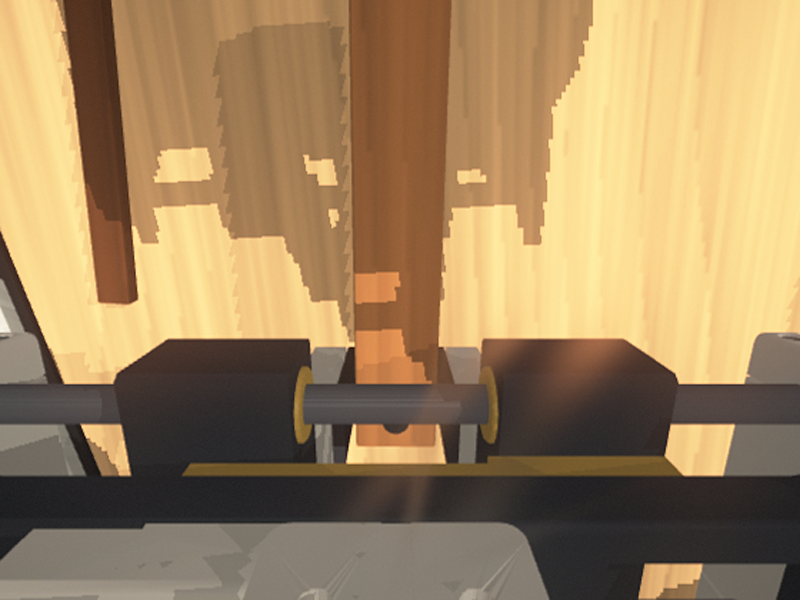

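The strip sits straight in the jaws, maybe 1° clockwise: its centre is at column 395 near the jaws and 400 at the top edge. I'll correct the yaw to about -92.7° and lower it to 1.5 mm above bed level.

Request:
jog_arm(
  rows=[
    [[0, 0, -0.003], [0.001, -0.005, 0.04], 1],
    [[0, 0, -0.003], [0.001, -0.005, 0.07], 1],
    [[0, 0, -0.003], [0.001, -0.005, 0.09], 1],
    [[0, 0, -0.003], [0.001, -0.005, 0.09], 1],
    [[0, 0, -0.003], [0.001, -0.005, 0.09], 1],
    [[0, 0, -0.003], [0.001, -0.005, 0.09], 1],
  ],
)

```text
time_s: 9.75
eef_pos: [0.5994, 0.0993, -0.0248]
tool_rot: [2.167, -2.274, 0.0]
ft_force: [0.4, 0.8, -1.0]
opening: 0.0295
grasp_force: 29.9
```

```bash
python3 -c "
from h import *
go((.5988,.1001,-.0246,-92.7),(.5963,.0551,-.0246,-92.7),(.5927,-.0067,-.0246,-92.7),(.5913,-.0297,-.0246,-92.7))"
```

```text
(0.5988, 0.1001, -0.0246, -92.7) turn [0.0001, -0.0001, -0.0002] shift [-0.0032, 0.0025, -0.0008]
(0.5963, 0.0551, -0.0246, -92.7) turn [0.0001, -0.0001, -0.0002] shift [0.1771, 0.0039, -0.0008]
(0.5927, -0.0067, -0.0246, -92.7) turn [0.0001, -0.0001, -0.0002] shift [0.4247, 0.0065, -0.0007]
(0.5913, -0.0297, -0.0246, -92.7) turn [0.0001, -0.0001, -0.0002] shift [0.5168, 0.0076, -0.0007]
q [ 0.485  0.465 -0.382  0.    -0.724 -0.533] F [ 0.43  0.82 -1.02] M [ 0.139 -0.05   0.004] t 9.75 pos [ 0.5994  0.0993 -0.0248] yaw -92.74 0.029479091100763938 29.94666874408722
```

Advance 45 mm (the tip goes over the bed, short of the bar) and check the forces and alignment.

Request:
jog_arm(
  rows=[
    [[0, 0, 0], [0.04, 0.001, 0], 1],
    [[0, 0, 0], [0.08, 0.002, 0], 1],
    [[0, 0, 0], [0.12, 0.003, 0], 1],
    [[0, 0, 0], [0.16, 0.004, 0], 1],
    [[0, 0, 0], [0.18, 0.004, 0], 1],
    [[0, 0, 0], [0.18, 0.004, 0], 1],
    [[0, 0, 0], [0.18, 0.004, 0], 1],
  ],
)

```text
time_s: 10.33
eef_pos: [0.5963, 0.0538, -0.0246]
tool_rot: [-2.166, 2.275, -0.0]
ft_force: [-0.4, 0.7, 0.1]
opening: 0.0298
grasp_force: 29.9
```

```bash
python3 - <<'E'
from h import *
f=grab_frame("top");np.save("pics/t6.npy",f,allow_pickle=True)
cv2.imwrite("pics/t6.png",cv2.resize(f["image"][180:250,235:375,::-1],None,fx=5.7,fy=5.7,interpolation=cv2.INTER_CUBIC))
c=np.radians(-93.3);X=np.array([np.cos(c),np.sin(c),0]);Y=np.array([-X[1],X[0],0]);O=np.array([.585,-.1395,0])
for x,y,z in((-50,15,25.5),(-50,-15,25.5),(-80,15,25.5),(-80,-15,25.5)):
    p=proj(f,O+X*x/1e3+Y*y/1e3+np.array([0,0,z/1e3]));print(x,y,p.round(1),((p-[235,180])*5.7).round(0))
go((.5927,-.0067,-.0246,-92.7))
E
```

```text
-50 15 [319.9 205. ] [484. 143.]
-50 -15 [319.6 217.1] [482. 211.]
-80 15 [307.7 204.6] [414. 140.]
-80 -15 [307.4 216.6] [412. 209.]
(0.5927, -0.0067, -0.0246, -92.7) turn [-0.0001, 0.0001, -0.0005] shift [0.2439, 0.0031, 0.0001]
q [ 0.417  0.453 -0.403  0.    -0.714 -0.465] F [ 0.58  0.08 -0.29] M [ 0.119 -0.08   0.015] t 10.3833 pos [ 0.5964  0.0542 -0.0246] yaw -92.78 0.029703332307478365 29.946605265140533
```

View pics/t6.png

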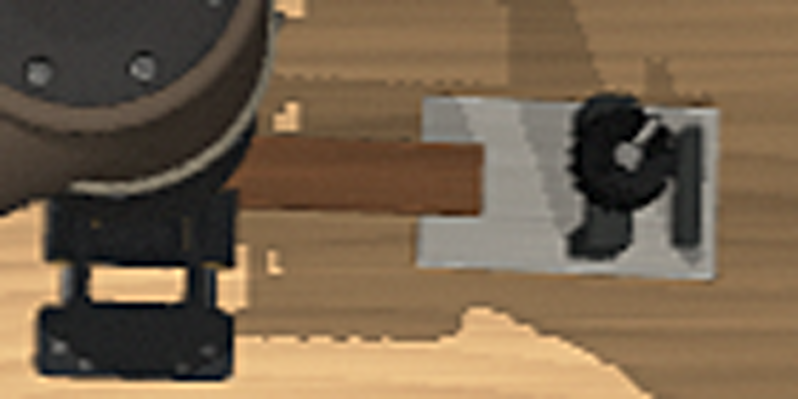

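The strip's end is at (483,145)-(481,215), where (484,143)-(482,211) was predicted. It is over the bed and about 1 mm off centre, which is fine. The tip is about 85 mm from the stop, so I'll advance 72 mm and then creep.

Request:
jog_arm(
  rows=[
    [[0, 0, 0], [0.04, -0.002, 0], 1],
    [[0, 0, 0], [0.08, -0.002, 0], 1],
    [[0, 0, 0], [0.12, -0.002, 0], 1],
    [[0, 0, 0], [0.16, -0.001, 0], 1],
    [[0, 0, 0], [0.2, 0, 0], 1],
    [[0, 0, 0], [0.24, 0, 0], 1],
    [[0, 0, 0], [0.27, 0, 0], 1],
    [[0, 0, 0], [0.288, 0, 0], 1],
    [[0, 0, 0], [0.288, 0, 0], 1],
    [[0, 0, 0], [0.288, 0, 0], 1],
  ],
)

```text
time_s: 11.22
eef_pos: [0.5929, -0.0179, -0.0247]
tool_rot: [-2.167, 2.275, -0.0]
ft_force: [-0.6, 0.9, -0.1]
opening: 0.0298
grasp_force: 29.9
```

Request:
jog_arm(
  rows=[
    [[0, 0, 0], [0.006, 0, 0], 1],
    [[0, 0, 0], [0.012, 0, 0], 1],
    [[0, 0, 0], [0.018, 0, 0], 1],
    [[0, 0, 0], [0.024, 0, 0], 1],
    [[0, 0, 0], [0.03, 0, 0], 1],
    [[0, 0, 0], [0.034, 0, 0], 1],
    [[0, 0, 0], [0.034, 0, 0], 1],
  ],
)

```text
time_s: 11.8
eef_pos: [0.5923, -0.0262, -0.0247]
tool_rot: [-2.167, 2.274, 0.0]
ft_force: [-0.6, 0.5, -1.1]
opening: 0.0299
grasp_force: 29.9
```

Request:
jog_arm(
  rows=[
    [[0, 0, 0], [0.003, 0, 0], 1],
    [[0, 0, 0], [0.006, 0, 0], 1],
    [[0, 0, 0], [0.008, 0, 0], 1],
    [[0, 0, 0], [0.008, 0, 0], 1],
  ],
)

```text
time_s: 12.13
eef_pos: [0.5922, -0.0282, -0.0247]
tool_rot: [2.167, -2.274, -0.0]
ft_force: [-0.7, -0.7, -0.3]
opening: 0.0296
grasp_force: 29.9
```

Request:
jog_arm(
  rows=[
    [[0, 0, 0], [0.002, 0, 0], 1],
    [[0, 0, 0], [0.004, 0, 0], 1],
    [[0, 0, 0], [0.004, 0, 0], 1],
  ],
)

```text
time_s: 12.38
eef_pos: [0.5922, -0.0291, -0.0247]
tool_rot: [2.168, -2.274, 0.0]
ft_force: [0.1, 0.4, -0.4]
opening: 0.0295
grasp_force: 29.9
```

Request:
jog_arm(
  rows=[
    [[0, 0, 0], [0.002, 0, 0], 1],
    [[0, 0, 0], [0.004, 0, 0], 1],
    [[0, 0, 0], [0.004, 0, 0], 1],
  ],
)

```text
time_s: 12.63
eef_pos: [0.5921, -0.0302, -0.0247]
tool_rot: [2.167, -2.274, -0.0]
ft_force: [0.1, 0.2, -0.5]
opening: 0.0299
grasp_force: 29.9
```

Request:
jog_arm(
  rows=[
    [[0, 0, 0], [0.002, 0, 0], 1],
    [[0, 0, 0], [0.004, 0, 0], 1],
    [[0, 0, 0], [0.004, 0, 0], 1],
  ],
)

```text
time_s: 12.88
eef_pos: [0.5924, -0.0306, -0.0246]
tool_rot: [-2.167, 2.274, 0.0]
ft_force: [-0.2, 4.1, -0.5]
opening: 0.0299
grasp_force: 30.0
```

Request:
jog_arm(
  rows=[
    [[0, 0, 0], [0.002, 0, 0], 1],
    [[0, 0, 0], [0.004, 0, 0], 1],
    [[0, 0, 0], [0.004, 0, 0], 1],
  ],
)

```text
time_s: 13.13
eef_pos: [0.5928, -0.0307, -0.0245]
tool_rot: [-2.166, 2.273, 0.0]
ft_force: [-1.1, 9.3, 0.1]
opening: 0.0302
grasp_force: 30.0
```

The strip touches the stop with 9 N. I'll ease off, lower 1.2 mm and release.

Request:
jog_arm(
  rows=[
    [[0, 0, 0], [-0.003, 0, 0.002], 1],
    [[0, 0, 0], [-0.003, 0, 0.005], 1],
    [[0, 0, 0], [-0.003, 0, 0.005], 1],
    [[0, 0, 0], [-0.003, 0, 0.005], 1],
  ],
)

```text
time_s: 13.47
eef_pos: [0.5926, -0.0306, -0.0258]
tool_rot: [-2.167, 2.273, -0.0]
ft_force: [0.3, 7.0, 0.9]
opening: 0.0299
grasp_force: 30.0
```

Request:
jog_arm(
  rows=[
    [[0, 0, 0], [0, 0, 0], -0.3],
    [[0, 0, 0], [0, 0, 0], -0.3],
    [[0, 0, 0], [0, 0, 0], -0.3],
    [[0, 0, 0], [0, 0, 0], -0.3],
    [[0, 0, 0], [0, 0, 0], -0.3],
    [[0, 0, 0], [0, 0, 0], -0.3],
    [[0, 0, 0], [0, 0, 0], -0.3],
  ],
)

```text
time_s: 14.05
eef_pos: [0.592, -0.0315, -0.026]
tool_rot: [2.167, -2.274, -0.0]
ft_force: [0.1, -0.9, -0.7]
opening: 0.0566
grasp_force: 0.0
```

```bash
python3 - <<'E'
from h import *
f=grab_frame("top");np.save("pics/t7.npy",f,allow_pickle=True)
go((.585,-.1395,.15,60))
E
```

```text
(0.585, -0.1395, 0.15, 60) turn [0.0, 0.0, -0.8486] shift [0.4332, 0.0075, -0.7038]
q [ 0.276  0.448 -0.418  0.    -0.705 -0.325] F [0.56 0.4  0.34] M [ 0.044 -0.05   0.026] t 14.1 pos [ 0.5921 -0.0314 -0.026 ] yaw -92.75 0.056984349546618046 0.0
```

Released. Now I'll raise straight up and turn the wrist back (counter-clockwise) for plenty of clockwise travel.

Request:
jog_arm(
  rows=[
    [[0, 0, 0], [0, 0, -0.06], -0.3],
    [[0, 0, 0], [0, 0, -0.16], -0.3],
    [[0, 0, 0], [0, 0, -0.3], -0.3],
    [[0, 0, 0], [0, 0, -0.4], -0.3],
    [[0, 0, 0], [0, 0, -0.5], -0.3],
    [[0, 0, 0], [0, 0, -0.54], -0.3],
    [[0, 0, 0], [0, 0, -0.54], -0.3],
  ],
)

```text
time_s: 14.68
eef_pos: [0.5939, -0.0311, 0.1123]
tool_rot: [-2.165, 2.27, -0.005]
ft_force: [1.2, -0.1, -0.9]
opening: 0.0568
grasp_force: 0.0
```

Request:
jog_arm(
  rows=[
    [[0, 0, -0.38], [0.433, 0.008, 0], -0.3],
    [[0, 0, -0.38], [0.433, 0.008, 0], -0.3],
    [[0, 0, -0.38], [0.433, 0.008, 0], -0.3],
    [[0, 0, -0.38], [0.433, 0.008, 0], -0.3],
    [[0, 0, -0.38], [0.433, 0.008, 0], -0.3],
    [[0, 0, -0.38], [0.433, 0.008, 0], -0.3],
    [[0, 0, -0.38], [0.433, 0.008, 0], -0.3],
    [[0, 0, -0.38], [0.433, 0.008, 0], -0.3],
    [[0, 0, -0.38], [0.433, 0.008, 0], -0.3],
    [[0, 0, -0.38], [0.433, 0.008, 0], -0.3],
  ],
)

```text
time_s: 15.52
eef_pos: [0.5841, -0.1393, 0.1076]
tool_rot: [3.073, -0.653, -0.003]
ft_force: [1.0, 0.1, 0.5]
opening: 0.057
grasp_force: 0.0
```

Request:
jog_arm(
  rows=[
    [[0, 0, -0.38], [0, 0, 0], -0.3],
    [[0, 0, -0.38], [0, 0, 0], -0.3],
    [[0, 0, -0.38], [0, 0, 0], -0.3],
    [[0, 0, -0.38], [0, 0, 0], -0.3],
    [[0, 0, -0.38], [0, 0, 0], -0.3],
    [[0, 0, -0.38], [0, 0, 0], -0.3],
    [[0, 0, -0.38], [0, 0, 0], -0.3],
    [[0, 0, -0.38], [0, 0, 0], -0.3],
    [[0, 0, -0.38], [0, 0, 0], -0.3],
    [[0, 0, -0.38], [0, 0, 0], -0.3],
  ],
)

```text
time_s: 16.35
eef_pos: [0.5841, -0.1393, 0.1076]
tool_rot: [-2.907, -1.187, 0.003]
ft_force: [0.0, 0.1, 0.3]
opening: 0.0566
grasp_force: 0.0
```

```bash
python3 - <<'E'
from h import *
go((.585,-.1395,.06,45),(.585,-.1395,.046,45))
f=grab_frame("wrist");np.save("pics/w8.npy",f,allow_pickle=True)
print("knob px",proj(f,[.585,-.1395,.108]))
# bright pin: print patch of gray around
p=proj(f,[.585,-.1395,.108]).astype(int);g=cv2.cvtColor(f["image"],cv2.COLOR_RGB2GRAY)
y0,x0=max(0,p[1]-48),max(0,p[0]-60)
for r in g[y0:p[1]+48:4,x0:p[0]+60:4]:print(" ".join("%3d"%v for v in r))
print(x0,y0)
E
```

```text
(0.585, -0.1395, 0.06, 45) turn [-0.0005, 0.0004, -0.0032] shift [0.0024, 0.0035, 0.1902]
(0.585, -0.1395, 0.046, 45) turn [-0.0005, 0.0004, -0.0032] shift [0.0025, 0.0036, 0.2462]
q [ 0.091  0.304 -0.268 -0.    -1.001  2.256] F [0.04 0.13 0.3 ] M [-0.13  -0.1   -0.018] t 16.35 pos [ 0.5841 -0.1393  0.1076] yaw 44.43 0.05658441272683478 0.0
knob px [278.24206205 236.50815032]
250 251 251 251 251 250 203 160 160 162 163 167 150 142 137 141 146  80  87 102 106  94  71 164 165 133 171 215 213 209
210 250 251 251 251 251 250 191 160 159 163 152 153 150 141 137 142 114 103 103 106 104  93  91 166 168 138 131 218 212
220 221 250 251 251 251 251 250 169 161 160 149 149 153 152 130 101 107 103 105 102 102 101  90 162 167 170 133 131 186
222 220 230 250 251 251 251 251 251 154 159 144  71 101  60  55  60  56  96 102 101 100 103 104 116 165 167 167 128 127
223 222 221 229 250 251 251 251 251 244 144 140  60  62  59  55  55  57  53  55  75  69 101  74 245 164 164 165 163 129
223 223 222 219 238 250 251 251 252 239  61  63  67  61  61  61  56  61  57  51  64  71  74 212 241 160 163 161 163 173
2
[... 1466 characters left out ...]
 225 224 215 223 230 223  47 184  94  42 250 131 216 211 208 194 186 201 198 197 188  92  89
 53  56 121 222 219 220 227 229 224 223 216 220 230 220 224 216 214 221 223 222 213 204 200 192 200 203 193 197  92  86
 60  59  73 201 196 194 191 204 207 201 199 188 195 212 194 200 189 189 193 198 193 181 176 175 168 176 174 172  91  84
 72  73  73  74  72  74  73  73  72  72  72  74  71  70  73  70  71  72  73  75  84  99 102 101 100 101  98  97  92  87
 74  76  75  76  77  77  78  75  77  76  76  76  77  75  76  74  77  76  77  82  91 105 103 105 103 100  99  97  93  85
 74  75  76  75  74  77  73  77  75  77  77  75  76  75  77  76  77  78  81  86  99 107 106 105 103 105 100  93  88  81
218 188
```

The pin is at (279,237) against a predicted (278,236.5), so the hand is centred. I'll descend to put the tips at about z = 0.088.

Request:
jog_arm(
  rows=[
    [[0, 0, -0.003], [0.002, 0.003, 0.08], -0.3],
    [[0, 0, -0.003], [0.002, 0.003, 0.15], -0.3],
    [[0, 0, -0.003], [0.002, 0.003, 0.19], -0.3],
    [[0, 0, -0.003], [0.002, 0.003, 0.215], -0.3],
    [[0, 0, -0.003], [0.002, 0.003, 0.234], -0.3],
    [[0, 0, -0.003], [0.002, 0.003, 0.234], -0.3],
    [[0, 0, -0.003], [0.002, 0.003, 0.234], -0.3],
  ],
)

```text
time_s: 16.98
eef_pos: [0.586, -0.1396, 0.0508]
tool_rot: [2.907, 1.191, 0.0]
ft_force: [0.5, 0.4, 0.5]
opening: 0.0568
grasp_force: 0.0
```

Request:
jog_arm(
  rows=[
    [[0, 0, 0], [0, 0, 0], 0.6],
    [[0, 0, 0], [0, 0, 0], 0.6],
    [[0, 0, 0], [0, 0, 0], 0.6],
    [[0, 0, 0], [0, 0, 0], 0.6],
    [[0, 0, 0], [0, 0, 0], 0.6],
    [[0, 0, 0], [0, 0, 0], 0.6],
    [[0, 0, 0], [0, 0, 0], 0.6],
  ],
  squeeze=25,
)

```text
time_s: 17.57
eef_pos: [0.5858, -0.1392, 0.0511]
tool_rot: [-2.907, -1.192, -0.001]
ft_force: [-2.7, 3.1, 5.8]
opening: 0.0399
grasp_force: 25.0
```

```bash
python3 -c "
from h import *
go((.585,-.1395,.046,45))"
```

```text
(0.585, -0.1395, 0.046, 45) turn [0.0, -0.0001, -0.0022] shift [-0.0032, -0.0015, 0.0205]
q [ 0.091  0.363 -0.329 -0.    -0.878  2.259] F [-2.65  3.08  5.79] M [ 1.334  1.057 -0.046] t 17.5667 pos [ 0.5858 -0.1392  0.0511] yaw 44.6 0.03989919033193783 25.00152200460434
```

Gripped (opening 39.9 mm). I'll relax the vertical load by 1.5 mm and wind the first 30° in one go, since at least 39° is free.

Request:
jog_arm(
  rows=[
    [[0, 0, 0], [0, 0, -0.006], 0.6],
    [[0, 0, 0.035], [0, 0, -0.006], 0.6],
    [[0, 0, 0.07], [0, 0, -0.006], 0.6],
    [[0, 0, 0.105], [0, 0, -0.006], 0.6],
    [[0, 0, 0.14], [0, 0, -0.006], 0.6],
    [[0, 0, 0.167], [0, 0, -0.006], 0.6],
    [[0, 0, 0.167], [0, 0, -0.006], 0.6],
    [[0, 0, 0.167], [0, 0, -0.006], 0.6],
    [[0, 0, 0.167], [0, 0, -0.006], 0.6],
    [[0, 0, 0.167], [0, 0, -0.006], 0.6],
  ],
)

```text
time_s: 18.4
eef_pos: [0.5858, -0.1395, 0.0514]
tool_rot: [-3.116, -0.4, 0.0]
ft_force: [4.1, -0.8, -11.4]
opening: 0.0391
grasp_force: 25.0
```

```bash
cat > m.py <<'E'
from h import *
o=get_obs();r=R.from_rotvec(o["tool_rot"]);print("Mz",o["moment"].round(3),"F",o["ft_force"].round(1),"yaw",np.degrees(np.arctan2(*r.as_matrix()[1::-1,0])).round(1),"q6",o["joint_positions"][5].round(3),"t",round(o["time_s"],2),"op",o["opening"].round(4),o["qvel"][5].round(3))
E
python3 m.py
```

```text
Traceback (most recent call last):
  File "m.py", line 2, in <module>
    o=get_obs();r=R.from_rotvec(o["tool_rot"]);print("Mz",o["moment"].round(3),"F",o["ft_force"].round(1),"yaw",np.degrees(np.arctan2(*r.as_matrix()[1::-1,0])).round(1),"q6",o["joint_positions"][5].round(3),"t",round(o["time_s"],2),"op",o["opening"].round(4),o["qvel"][5].round(3))
                                                                                                                                                                                                                                             ^^^^^^^^^^^^^^^^^^
AttributeError: 'float' object has no attribute 'round'
```

Request:
jog_arm(
  rows=[
    [[0, 0, 0.028], [0, 0, 0], 0.6],
    [[0, 0, 0.056], [0, 0, 0], 0.6],
    [[0, 0, 0.056], [0, 0, 0], 0.6],
    [[0, 0, 0.056], [0, 0, 0], 0.6],
    [[0, 0, 0.056], [0, 0, 0], 0.6],
  ],
)

```text
time_s: 18.82
eef_pos: [0.5857, -0.1396, 0.0514]
tool_rot: [-3.139, -0.127, 0.001]
ft_force: [4.7, -2.3, -12.9]
opening: 0.0391
grasp_force: 25.0
```

```bash
python3 m.py
```

```text
Traceback (most recent call last):
  File "m.py", line 2, in <module>
    o=get_obs();r=R.from_rotvec(o["tool_rot"]);print("Mz",o["moment"].round(3),"F",o["ft_force"].round(1),"yaw",np.degrees(np.arctan2(*r.as_matrix()[1::-1,0])).round(1),"q6",o["joint_positions"][5].round(3),"t",round(o["time_s"],2),"op",o["opening"].round(4),o["qvel"][5].round(3))
                                                                                                                                                                                                                                             ^^^^^^^^^^^^^^^^^^
AttributeError: 'float' object has no attribute 'round'
```

```bash
sed -i 's/o\["opening"\].round(4)/round(float(o["opening"]),4)/' m.py; python3 m.py
```

```text
Mz [-0.609 -1.915  0.076] F [  4.7  -2.3 -12.9] yaw 4.6 q6 1.562 t 18.82 op 0.0391 0.001
```

Request:
jog_arm(
  rows=[
    [[0, 0, 0.028], [0, 0, 0.004], 0.6],
    [[0, 0, 0.056], [0, 0, 0.004], 0.6],
    [[0, 0, 0.056], [0, 0, 0.004], 0.6],
    [[0, 0, 0.056], [0, 0, 0.004], 0.6],
    [[0, 0, 0.056], [0, 0, 0.004], 0.6],
  ],
)

```text
time_s: 19.23
eef_pos: [0.5858, -0.1397, 0.0513]
tool_rot: [3.138, -0.148, 0.0]
ft_force: [2.6, -1.4, -5.1]
opening: 0.0395
grasp_force: 25.0
```

```bash
python3 m.py
```

```text
Mz [-0.558 -0.804  0.102] F [ 2.6 -1.4 -5.1] yaw -5.4 q6 1.386 t 19.23 op 0.0395 -0.015
```

Request:
jog_arm(
  rows=[
    [[0, 0, 0.028], [0, 0, 0], 0.6],
    [[0, 0, 0.056], [0, 0, 0], 0.6],
    [[0, 0, 0.056], [0, 0, 0], 0.6],
    [[0, 0, 0.056], [0, 0, 0], 0.6],
    [[0, 0, 0.056], [0, 0, 0], 0.6],
  ],
)

```text
time_s: 19.65
eef_pos: [0.5858, -0.1398, 0.0513]
tool_rot: [3.113, -0.423, 0.0]
ft_force: [1.1, -3.5, -4.1]
opening: 0.0396
grasp_force: 25.0
```

```bash
python3 m.py
```

```text
Mz [-1.071 -0.686  0.157] F [ 1.1 -3.5 -4.1] yaw -15.5 q6 1.21 t 19.65 op 0.0396 -0.014
```

```bash
cat > m.py <<'E'
from h import *
L=[]
for i in range(5):
    grab_frame("wrist");o=get_obs();L.append(np.r_[o["moment"],o["ft_force"]])
L=np.array(L);r=R.from_rotvec(o["tool_rot"])
print("Mz",L[:,2].round(3),"mean",L.mean(0).round(3),"yaw",np.degrees(np.arctan2(*r.as_matrix()[1::-1,0])).round(1),"q6",o["joint_positions"][5].round(3),"t",round(o["time_s"],2))
E
python3 m.py
```

```text
Mz [0.148 0.19  0.235 0.268 0.225] mean [-1.216 -0.571  0.213  1.728 -3.751 -3.641] yaw -15.6 q6 1.207 t 19.9
```

Request:
jog_arm(
  rows=[
    [[0, 0, 0.028], [0, 0, 0.001], 0.6],
    [[0, 0, 0.056], [0, 0, 0.001], 0.6],
    [[0, 0, 0.056], [0, 0, 0.001], 0.6],
  ],
)

```text
time_s: 20.15
eef_pos: [0.5858, -0.1398, 0.0512]
tool_rot: [3.061, -0.706, 0.0]
ft_force: [0.3, -4.0, 0.2]
opening: 0.0393
grasp_force: 25.0
```

```bash
python3 m.py
```

```text
Mz [0.107 0.061 0.145 0.161 0.158] mean [-1.655  0.036  0.126  0.127 -4.537  0.4  ] yaw -25.7 q6 1.033 t 20.4
```

Request:
jog_arm(
  rows=[
    [[0, 0, 0.028], [0, 0, 0], 0.6],
    [[0, 0, 0.056], [0, 0, 0], 0.6],
    [[0, 0, 0.056], [0, 0, 0], 0.6],
  ],
)

```text
time_s: 20.65
eef_pos: [0.5857, -0.1399, 0.0512]
tool_rot: [2.987, -0.973, 0.0]
ft_force: [-1.3, -5.9, 1.0]
opening: 0.0393
grasp_force: 25.0
```

```bash
python3 m.py
```

```text
Mz [0.106 0.076 0.049 0.064 0.093] mean [-1.853  0.258  0.078 -0.698 -5.351  1.827] yaw -35.8 q6 0.856 t 20.9
```

```bash
sed -i 's/range(5)/range(6)/' m.py; python3 m.py
```

```text
Mz [0.121 0.004 0.043 0.108 0.084 0.107] mean [-1.868  0.259  0.078 -0.679 -5.308  2.152] yaw -35.8 q6 0.856 t 21.2
```

Request:
jog_arm(
  rows=[
    [[0, 0, 0.028], [0.002, 0.003, 0], 0.6],
    [[0, 0, 0.042], [0.002, 0.003, 0], 0.6],
    [[0, 0, 0.042], [0.002, 0.003, 0], 0.6],
  ],
)

```text
time_s: 21.45
eef_pos: [0.5857, -0.14, 0.0512]
tool_rot: [-2.918, 1.163, 0.0]
ft_force: [-1.9, -0.8, 3.9]
opening: 0.0392
grasp_force: 25.0
```

```bash
python3 m.py
```

```text
Mz [0.092 0.091 0.149 0.13  0.203 0.152] mean [ 0.159  0.87   0.136 -2.411  0.311  5.305] yaw -43.3 q6 0.726 t 21.75
```

Request:
jog_arm(
  rows=[
    [[0, 0, 0.028], [0, 0, 0], 0.6],
    [[0, 0, 0.042], [0, 0, 0], 0.6],
    [[0, 0, 0.042], [0, 0, 0], 0.6],
  ],
)

```text
time_s: 22.0
eef_pos: [0.5856, -0.1402, 0.0511]
tool_rot: [-2.835, 1.353, 0.0]
ft_force: [-2.8, 0.6, 5.9]
opening: 0.0394
grasp_force: 25.0
```

```bash
python3 m.py
```

```text
Mz [0.072 0.074 0.09  0.1   0.088 0.096] mean [ 0.238  0.997  0.087 -3.021  0.249  5.978] yaw -50.9 q6 0.594 t 22.3
```

The torque is still about 0.1, so the screw is turning freely. I'll keep winding in small steps.

Request:
jog_arm(
  rows=[
    [[0, 0, 0.028], [-0.001, 0, -0.002], 0.6],
    [[0, 0, 0.042], [-0.001, 0, -0.002], 0.6],
    [[0, 0, 0.042], [-0.001, 0, -0.002], 0.6],
  ],
)

```text
time_s: 22.55
eef_pos: [0.5855, -0.1401, 0.0512]
tool_rot: [2.74, -1.537, -0.0]
ft_force: [-1.6, -1.0, 2.0]
opening: 0.0397
grasp_force: 25.0
```

```bash
python3 m.py
```

```text
Mz [0.03  0.053 0.13  0.129 0.157 0.214] mean [-0.204  0.411  0.119 -1.385 -0.849  1.352] yaw -58.5 q6 0.461 t 22.85
```

Request:
jog_arm(
  rows=[
    [[0, 0, 0.028], [0, 0, 0], 0.6],
    [[0, 0, 0.042], [0, 0, 0], 0.6],
    [[0, 0, 0.042], [0, 0, 0], 0.6],
  ],
)

```text
time_s: 23.1
eef_pos: [0.5854, -0.1402, 0.0512]
tool_rot: [2.632, -1.715, -0.001]
ft_force: [-2.1, 0.4, 1.2]
opening: 0.0393
grasp_force: 25.0
```

```bash
python3 m.py
```

```text
Mz [0.121 0.094 0.107 0.16  0.206 0.171] mean [ 0.031  0.586  0.143 -1.973 -0.269  1.082] yaw -66.0 q6 0.329 t 23.4
```

Request:
jog_arm(
  rows=[
    [[0, 0, 0.028], [0, 0, 0], 0.6],
    [[0, 0, 0.042], [0, 0, 0], 0.6],
    [[0, 0, 0.042], [0, 0, 0], 0.6],
  ],
)

```text
time_s: 23.65
eef_pos: [0.5853, -0.1402, 0.0512]
tool_rot: [2.513, -1.885, -0.001]
ft_force: [-2.9, 1.0, 0.7]
opening: 0.0396
grasp_force: 25.0
```

```bash
python3 m.py
```

```text
Mz [0.164 0.09  0.139 0.116 0.187 0.196] mean [ 0.152  0.872  0.149 -3.057  0.499  1.11 ] yaw -73.6 q6 0.197 t 23.95
```

Request:
jog_arm(
  rows=[
    [[0, 0, 0.028], [0, 0, 0], 0.6],
    [[0, 0, 0.042], [0, 0, 0], 0.6],
    [[0, 0, 0.042], [0, 0, 0], 0.6],
  ],
)

```text
time_s: 24.2
eef_pos: [0.5852, -0.1402, 0.0512]
tool_rot: [2.383, -2.047, -0.001]
ft_force: [-3.1, 0.1, 0.9]
opening: 0.0393
grasp_force: 25.0
```

```bash
python3 m.py
```

```text
Mz [0.104 0.099 0.168 0.167 0.188 0.225] mean [ 0.334  1.246  0.159 -3.793  0.667  0.608] yaw -81.2 q6 0.065 t 24.5
```

Request:
jog_arm(
  rows=[
    [[0, 0, 0.028], [0, 0, 0], 0.6],
    [[0, 0, 0.042], [0, 0, 0], 0.6],
    [[0, 0, 0.042], [0, 0, 0], 0.6],
  ],
)

```text
time_s: 24.75
eef_pos: [0.5852, -0.1402, 0.0512]
tool_rot: [2.243, -2.199, -0.001]
ft_force: [-5.0, 0.3, 0.5]
opening: 0.0395
grasp_force: 25.0
```

```bash
python3 m.py
```

```text
Mz [0.076 0.118 0.154 0.121 0.207 0.077] mean [ 0.516  1.689  0.125 -4.924  0.66   1.558] yaw -88.7 q6 -0.066 t 25.05
```

Request:
jog_arm(
  rows=[
    [[0, 0, 0.028], [0, 0, 0], 0.6],
    [[0, 0, 0.042], [0, 0, 0], 0.6],
    [[0, 0, 0.042], [0, 0, 0], 0.6],
  ],
)

```text
time_s: 25.3
eef_pos: [0.5851, -0.1402, 0.0512]
tool_rot: [2.093, -2.342, -0.001]
ft_force: [-5.3, 0.9, 1.5]
opening: 0.0394
grasp_force: 25.0
```

```bash
python3 m.py
```

```text
Mz [0.104 0.111 0.061 0.075 0.118 0.084] mean [ 0.595  1.828  0.092 -5.619  1.231  1.812] yaw -96.3 q6 -0.198 t 25.6
```

There is no drop yet, so I'll continue, relieving the side load slightly.

Request:
jog_arm(
  rows=[
    [[0, 0, 0.028], [0, 0.003, -0.001], 0.6],
    [[0, 0, 0.042], [0, 0.003, -0.001], 0.6],
    [[0, 0, 0.042], [0, 0.003, -0.001], 0.6],
  ],
)

```text
time_s: 25.85
eef_pos: [0.585, -0.1401, 0.0513]
tool_rot: [-1.935, 2.474, -0.0]
ft_force: [-2.0, 0.2, -2.1]
opening: 0.039
grasp_force: 25.0
```

```bash
python3 m.py
```

```text
Mz [0.07  0.064 0.136 0.165 0.181 0.149] mean [ 0.223  0.435  0.128 -1.871  0.425 -4.186] yaw -103.8 q6 -0.331 t 26.15
```

Request:
jog_arm(
  rows=[
    [[0, 0, 0.028], [0, 0, 0], 0.6],
    [[0, 0, 0.042], [0, 0, 0], 0.6],
    [[0, 0, 0.042], [0, 0, 0], 0.6],
  ],
)

```text
time_s: 26.4
eef_pos: [0.5849, -0.1401, 0.0513]
tool_rot: [-1.767, 2.597, 0.0]
ft_force: [-1.5, 0.2, -5.8]
opening: 0.0395
grasp_force: 25.0
```

```bash
python3 m.py
```

```text
Mz [0.153 0.051 0.123 0.135 0.205 0.208] mean [ 0.316  0.064  0.146 -0.442  0.639 -6.545] yaw -111.4 q6 -0.463 t 26.7
```

Request:
jog_arm(
  rows=[
    [[0, 0, 0.028], [0, 0, 0], 0.6],
    [[0, 0, 0.042], [0, 0, 0], 0.6],
    [[0, 0, 0.042], [0, 0, 0], 0.6],
  ],
)

```text
time_s: 26.95
eef_pos: [0.5848, -0.14, 0.0513]
tool_rot: [1.592, -2.708, -0.0]
ft_force: [-0.3, 1.5, -7.7]
opening: 0.039
grasp_force: 25.0
```

```bash
python3 m.py
```

```text
Mz [0.081 0.038 0.138 0.152 0.189 0.209] mean [ 0.559 -0.114  0.134 -0.185  1.179 -8.677] yaw -119.0 q6 -0.595 t 27.25
```

Request:
jog_arm(
  rows=[
    [[0, 0, 0.028], [0, 0, 0.004], 0.6],
    [[0, 0, 0.042], [0, 0, 0.004], 0.6],
    [[0, 0, 0.042], [0, 0, 0.004], 0.6],
  ],
)

```text
time_s: 27.5
eef_pos: [0.5848, -0.14, 0.0512]
tool_rot: [-1.41, 2.807, -0.0]
ft_force: [-2.6, 3.3, -0.5]
opening: 0.0396
grasp_force: 25.0
```

```bash
python3 m.py
```

```text
Mz [0.115 0.123 0.115 0.116 0.097 0.093] mean [ 1.518  1.294  0.11  -3.785  3.553  0.61 ] yaw -126.5 q6 -0.726 t 27.8
```

Request:
jog_arm(
  rows=[
    [[0, 0, 0.028], [0, 0, 0], 0.6],
    [[0, 0, 0.042], [0, 0, 0], 0.6],
    [[0, 0, 0.042], [0, 0, 0], 0.6],
  ],
)

```text
time_s: 28.05
eef_pos: [0.5848, -0.14, 0.0512]
tool_rot: [-1.223, 2.894, 0.0]
ft_force: [-4.3, 3.9, 0.6]
opening: 0.0394
grasp_force: 25.0
```

```bash
python3 m.py
```

```text
Mz [0.137 0.103 0.087 0.111 0.066 0.151] mean [ 1.704  1.343  0.109 -4.059  4.4    1.303] yaw -134.0 q6 -0.858 t 28.35
```

Request:
jog_arm(
  rows=[
    [[0, 0, 0.028], [0, 0, 0], 0.6],
    [[0, 0, 0.042], [0, 0, 0], 0.6],
    [[0, 0, 0.042], [0, 0, 0], 0.6],
  ],
)

```text
time_s: 28.6
eef_pos: [0.5847, -0.1399, 0.0512]
tool_rot: [-1.03, 2.968, 0.0]
ft_force: [-4.5, 4.5, 1.6]
opening: 0.0395
grasp_force: 25.0
```

```bash
python3 m.py
```

```text
Mz [0.085 0.113 0.123 0.102 0.16  0.122] mean [ 1.861  1.399  0.118 -3.867  4.695  1.135] yaw -141.6 q6 -0.99 t 28.9
```

That is 186° turned with no click. I'll check numerically that the knob follows the hand, using its white index line, which was right of the pin in the earlier wrist frame.

```bash
python3 - <<'E'
from h import *
f0=np.load("pics/w8.npy",allow_pickle=True).item();f1=grab_frame("wrist");o=get_obs()
for f,yaw in((f0,44.43),(f1,-141.6)):
    g=cv2.cvtColor(f["image"],cv2.COLOR_RGB2GRAY).astype(np.float32)
    print("pin",proj(f,[.585,-.1395,.108]).round(1))
    for rr in (.011,.014,.017):
        v=[]
        for a in range(0,360,15):
            t=np.radians(yaw-a); u=proj(f,[.585+rr*np.cos(t),-.1395+rr*np.sin(t),.108]);v.append(int(g[int(round(u[1])),int(round(u[0]))]))
        print(rr,v)
E
python3 m.py
```

```text
pin [278.2 236.5]
0.011 [63, 61, 59, 59, 59, 251, 127, 57, 57, 60, 57, 52, 53, 53, 56, 56, 62, 64, 63, 65, 65, 64, 65, 63]
0.014 [61, 61, 61, 59, 58, 71, 42, 57, 59, 59, 61, 50, 53, 54, 56, 53, 62, 65, 66, 67, 67, 69, 64, 64]
0.017 [63, 62, 61, 59, 59, 53, 50, 60, 57, 78, 46, 190, 94, 45, 145, 59, 55, 67, 69, 68, 69, 67, 66, 66]
pin [276.4 275.4]
0.011 [38, 40, 41, 41, 50, 80, 93, 97, 95, 89, 80, 73, 71, 71, 72, 80, 87, 86, 81, 74, 38, 37, 42, 37]
0.014 [41, 41, 44, 48, 62, 95, 97, 98, 96, 92, 70, 57, 45, 44, 49, 72, 81, 84, 83, 73, 38, 41, 41, 41]
0.017 [46, 49, 48, 57, 79, 82, 100, 99, 96, 78, 80, 64, 52, 43, 39, 45, 78, 82, 83, 40, 39, 42, 42, 46]
Mz [0.07  0.175 0.125 0.166 0.079 0.13 ] mean [ 1.853  1.382  0.124 -3.711  5.118  1.015] yaw -141.6 q6 -0.99 t 29.25
```

The view is blocked by the gripper, but a steady 0.1 N m matches the knob's own friction; pad slip would show more. I'll continue.

Request:
jog_arm(
  rows=[
    [[0, 0, 0.028], [0, 0, 0], 0.6],
    [[0, 0, 0.042], [0, 0, 0], 0.6],
    [[0, 0, 0.042], [0, 0, 0], 0.6],
  ],
)

```text
time_s: 29.5
eef_pos: [0.5847, -0.1398, 0.0512]
tool_rot: [-0.832, 3.029, 0.0]
ft_force: [-4.2, 6.0, 1.3]
opening: 0.0396
grasp_force: 25.0
```

```bash
python3 m.py
```

```text
Mz [0.093 0.142 0.016 0.063 0.071 0.133] mean [ 1.995  1.378  0.086 -4.004  5.421  1.064] yaw -149.1 q6 -1.122 t 29.8
```

Request:
jog_arm(
  rows=[
    [[0, 0, 0.028], [0, 0, 0], 0.6],
    [[0, 0, 0.042], [0, 0, 0], 0.6],
    [[0, 0, 0.042], [0, 0, 0], 0.6],
  ],
)

```text
time_s: 30.05
eef_pos: [0.5849, -0.1399, 0.0512]
tool_rot: [-0.629, 3.077, 0.0]
ft_force: [-3.7, 3.4, 1.6]
opening: 0.0394
grasp_force: 25.0
```

```bash
python3 m.py
```

```text
Mz [-0.227 -0.222 -0.214 -0.184 -0.274 -0.257] mean [ 1.761  1.266 -0.23  -3.737  4.473  1.15 ] yaw -156.7 q6 -1.254 t 30.35
```

Request:
jog_arm(
  rows=[
    [[0, 0, 0.028], [0, 0, 0], 0.6],
    [[0, 0, 0.042], [0, 0, 0], 0.6],
    [[0, 0, 0.042], [0, 0, 0], 0.6],
  ],
)

```text
time_s: 30.6
eef_pos: [0.5848, -0.1398, 0.0512]
tool_rot: [-0.425, 3.112, 0.001]
ft_force: [-4.1, 5.5, 1.8]
opening: 0.0394
grasp_force: 25.0
```

```bash
python3 m.py
```

```text
Mz [-0.11  -0.084 -0.012 -0.011 -0.083 -0.077] mean [ 2.073  1.414 -0.063 -4.271  5.556  1.501] yaw -164.3 q6 -1.386 t 30.9
```

A clear click: the torque dropped to -0.23 and is building again. One click is enough, so I'll let go and retreat upward.

Request:
jog_arm(
  rows=[
    [[0, 0, 0], [0, 0, 0], -0.4],
    [[0, 0, 0], [0, 0, 0], -0.4],
    [[0, 0, 0], [0, 0, 0], -0.4],
    [[0, 0, 0], [0, 0, 0], -0.4],
    [[0, 0, 0], [0, 0, 0], -0.4],
    [[0, 0, 0], [0, 0, 0], -0.4],
    [[0, 0, 0], [0, 0, -0.05], -0.4],
    [[0, 0, 0], [0, 0, -0.1], -0.4],
    [[0, 0, 0], [0, 0, -0.2], -0.4],
    [[0, 0, 0], [0, 0, -0.32], -0.4],
  ],
)

```text
time_s: 31.73
eef_pos: [0.5836, -0.1402, 0.1298]
tool_rot: [0.426, -3.109, -0.001]
ft_force: [0.9, 0.6, -0.2]
opening: 0.0611
grasp_force: 0.0
```

Request:
jog_arm(
  rows=[
    [[0, 0, 0], [0, 0, -0.1], -0.4],
    [[0, 0, 0], [0, 0, -0.2], -0.4],
    [[0, 0, 0], [0, 0, -0.2], -0.4],
    [[0, 0, 0], [0, 0, -0.2], -0.4],
    [[0, 0, 0], [0, 0, -0.2], -0.4],
  ],
)

```text
time_s: 32.15
eef_pos: [0.5845, -0.1401, 0.1802]
tool_rot: [0.426, -3.112, -0.001]
ft_force: [0.3, 0.7, -0.6]
opening: 0.0612
grasp_force: 0.0
```

```bash
python3 - <<'E'
from h import *
go((.585,-.1395,.18,-164))
f=grab_frame("scene");f0=None
# oak pixels along strip centreline in clamp frame, top face z=24mm
c=np.radians(-93.3);X=np.array([np.cos(c),np.sin(c),0]);Y=np.array([-X[1],X[0],0]);O=np.array([.585,-.1395,.024])
for y in(-20,-12,0,12,20):print(y,[f["image"][tuple(np.round(proj(f,O+X*x/1e3+Y*y/1e3)[::-1]).astype(int))].tolist() for x in(-145,-130,-110,-80,-50)])
E
```

```text
(0.585, -0.1395, 0.18, -164) turn [0.0001, -0.0001, -0.0022] shift [-0.0025, 0.0017, 0.0006]
q [ 0.089  0.245 -0.173 -0.    -1.153 -1.388] F [ 0.29  0.67 -0.63] M [ 0.049 -0.094 -0.006] t 32.15 pos [ 0.5845 -0.1401  0.1802] yaw -164.4 0.061221879195906825 0.0
-20 [[208, 158, 96], [208, 157, 95], [206, 155, 93], [210, 162, 105], [208, 158, 98]]
-12 [[207, 157, 95], [173, 120, 67], [158, 102, 52], [168, 126, 89], [177, 134, 98]]
0 [[196, 148, 89], [160, 100, 51], [161, 100, 50], [162, 99, 50], [162, 100, 48]]
12 [[199, 150, 91], [159, 98, 49], [156, 96, 46], [153, 96, 46], [150, 92, 45]]
20 [[197, 149, 89], [86, 54, 27], [85, 53, 27], [85, 53, 26], [89, 55, 30]]
```

The strip sits as it should: the oak covers the middle from x = -135 mm inward. Handing in.

```bash
python3 -c "
from station import *
print(hand_in())"
```

```text
the job is handed in; nothing more can be done
None
```

The strip was pushed home against the stop (about 9 N measured) and clamped with one click felt, the hand let go clear of everything, and the job is handed in at about 32 s with no verdict returned; the first grasp closed above the strip without moving it noticeably, because the real finger tips sit about 39 mm short of the reported TCP, and I corrected for that.

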